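# Hang the stick holder and load it

## Task

Hook the empty blue holder onto the slat rail: tilt its front up, put both hook flanges into the groove behind the upper slat, and turn it down until it is seated level and square, then let go of it. After that, slide every polishing stick lying on the desk fully home into a cell of the hung holder, one stick to a cell, and leave the other things on the desk where they are.

Things in the scene. Friction and masses are not known exactly. Their poses are not given: they have to be found in the camera images.
- rail: fixed birch slat rail on the desk, 400 mm long, 153 mm high, front face toward the robot: a lower and an upper slat with a groove between them, open at the back, a post at each end. Origin: on the desk, in the plane of the front face, middle of the length; x away from the robot, square to the face; y along the rail; z up. Two feet, 10 mm high, stick out 25 mm before the face at y = -190 and 190 mm
- rail_sill (a point): front top edge of the lower slat at mid length (rail x 0, y 0, z 100 mm). The slat is 20 mm thick (x 0 to 20 mm) and 55 mm high; its flat top is the sill on which hooks rest
- rail_lip (a point): front bottom edge of the upper slat at mid length (rail x 0, y 0, z 127 mm). The slat is 6 mm thick (x 0 to 6 mm), from z = 127 to 153 mm; the groove under it is 27 mm high and 360 mm long (y -180 to 180 mm)
- holder: loose blue plastic stick holder, about 0.35 kg, 86 mm deep (x), 185 wide (y), 32 high, yellow grip fin on top, two steel hooks at the back. Origin: centre of its underside; x from the cell mouths (front, x = -43 mm) to the hooks (back); z up. Four cells side by side, each 19 x 19 mm, 80 mm deep, at y = -75, -25, 25, 75 mm; cell floor at z = 7 mm, back wall at x = 37 mm
- holder_fin (a point): centre of the holder's yellow grip fin (holder x -15, y 0, z 48 mm): 50 mm along x, 14 mm thick along y, 32 mm high, standing on the block, top at z = 64 mm
- holder_hook (a point): underside of the hook webs in the plane of the rubber strip (holder x 45, y 0, z 27 mm). Webs 5 mm thick run back from the holder's top edge to x = 55.5 mm; the strip low on the back reaches x = 45 mm. Seated, this point lies on the rail's front sill edge: webs on the sill, strip against the lower slat, holder level
- holder_flange (a point): top of the hook flanges (holder x 53.5, y 0, z 62 mm), which stand up from the web ends at y = -60 and 60 mm, 30 mm wide, 4 mm thick (x 51.5 to 55.5), 35 mm above the web underside: 8 mm more than the groove. They enter with the holder's front raised 35 to 40 degrees, tips first under the upper slat, rising behind it; then it is turned down level
- mouth0 (a point): centre of the mouth of the holder cell at y = -75 mm (holder x -43, z 16.5 mm); the cell runs 80 mm from here along the holder's +x
- mouth1 (a point): centre of the mouth of the holder cell at y = -25 mm (holder x -43, z 16.5 mm); the cell runs 80 mm from here along the holder's +x
- mouth2 (a point): centre of the mouth of the holder cell at y = 25 mm (holder x -43, z 16.5 mm); the cell runs 80 mm from here along the holder's +x
- mouth3 (a point): centre of the mouth of the holder cell at y = 75 mm (holder x -43, z 16.5 mm); the cell runs 80 mm from here along the holder's +x
- stick0: loose square birch polishing stick, 130 x 16 x 16 mm, 40 g, with its middle banded red; may be absent. Origin: its centre; x along its length. Either end may go in first; fully in, 50 mm of it sticks out and its centre is at holder x = -28 mm
- stick1: loose square birch polishing stick, 130 x 16 x 16 mm, 40 g, with its middle banded green; may be absent. Origin: its centre; x along its length. Either end may go in first; fully in, 50 mm of it sticks out and its centre is at holder x = -28 mm
- stick2: loose square birch polishing stick, 130 x 16 x 16 mm, 40 g, with its middle banded orange; may be absent. Origin: its centre; x along its length. Either end may go in first; fully in, 50 mm of it sticks out and its centre is at holder x = -28 mm
- stick3: loose square birch polishing stick, 130 x 16 x 16 mm, 40 g, with its middle banded white; may be absent. Origin: its centre; x along its length. Either end may go in first; fully in, 50 mm of it sticks out and its centre is at holder x = -28 mm
- bowl: white ceramic bowl, loose bystander, 110 mm across, 45 mm high; origin: centre of its underside. Leave it alone
- glass_cube: glass cube, loose bystander, 60 mm a side; origin: centre of its underside. Leave it alone
- tweezers: steel tweezers, loose bystander, 135 mm long, 8 mm high, along x; origin: centre of its underside. Leave it alone
- screwdriver: screwdriver, loose bystander, 170 mm long, along x; origin: centre of its underside. Leave it alone
- loupe: loupe, loose bystander, 20 mm high, lens housing 48 mm across at the origin, steel handle to +x, 100 mm overall; origin: centre of its underside. Leave it alone
There are look-alikes about, which are no part of the job. What is meant by the holder is not pink or red, and is the larger of those in its own colour.

How it is judged (in metres and radians):
On the way:
1. the holder hangs seated and level on the rail, let go, while the sticks are all still outside it, down on the desk (x of holder_hook in the frame of rail between -0.006 and 0.006 m and y of holder_hook in the frame of rail between -0.085 and 0.085 m and z of holder_hook in the frame of rail between 0.095 and 0.105 m and angle between holder's own z axis and vertical below 0.07 rad and angle between the x axis of holder and the x axis of rail, either way round below 0.08 rad and contact force between the fingers and holder below 0.2 N and height (world z) of each of stick0, stick1, stick2, stick3 below 0.05 m), for 0.3 s.
At the end, for the whole second after the job is handed in: Holder seated on the rail: hook point within 6 mm of the face, 5 mm of the sill and 85 mm of the rail's middle, tilt under 0.07 rad, square within 0.08 rad. Every stick present lies in a cell within 8 mm of its back wall, aligned within 0.12 rad. All released and at rest (x of holder_hook in the frame of rail between -0.006 and 0.006 m and y of holder_hook in the frame of rail between -0.085 and 0.085 m and z of holder_hook in the frame of rail between 0.095 and 0.105 m and angle between holder's own z axis and vertical below 0.07 rad and angle between the x axis of holder and the x axis of rail, either way round below 0.08 rad and contact force between the fingers and holder below 0.2 N and linear speed of each of holder, stick0, stick1, stick2, stick3 below 0.02 m/s and x of stick0 in the frame of holder between -0.036 and -0.02 m and y of stick0 in the frame of holder between -0.09 and 0.09 m and z of stick0 in the frame of holder between 0.009 and 0.024 m and angle between the x axis of each of stick0, stick1, stick2, stick3 and the x axis of holder, either way round below 0.12 rad and x of stick1 in the frame of holder between -0.036 and -0.02 m and y of stick1 in the frame of holder between -0.09 and 0.09 m and z of stick1 in the frame of holder between 0.009 and 0.024 m and x of stick2 in the frame of holder between -0.036 and -0.02 m and y of stick2 in the frame of holder between -0.09 and 0.09 m and z of stick2 in the frame of holder between 0.009 and 0.024 m and x of stick3 in the frame of holder between -0.036 and -0.02 m and y of stick3 in the frame of holder between -0.09 and 0.09 m and z of stick3 in the frame of holder between 0.009 and 0.024 m); the robot touches nothing.
It fails at once if the bowl, glass cube, tweezers, screwdriver or loupe is moved more than 30 mm (distance of any of bowl, glass_cube, tweezers, screwdriver, loupe from where it was at the start of the episode above 0.03 m).
Of stick0, stick1, stick2, stick3 only 3 to 4 are there at a start; the rules pass over those that are not, and their reading is None.
At some moment in a run one of stick0, stick1, stick2, stick3 may be knocked a few centimetres aside while the robot is not near it.
Once in a run the grip may slacken for a moment while it holds something.
It also fails if it takes over 210 s, if anything falls off the work surface, if the arm or the gripper's body presses on something with over 40 N, if the wrist force passes 120 N, or if a joint passes its speed limit or range.

## Robot

A 6-joint arm with a two-finger parallel gripper is mounted at the origin on the work surface. World frame = base frame: x ahead of the robot, y to its left, z up, the work surface at z = 0. Lengths are in mm, angles in degrees, forces in N, time in s.
With the tool pointing down it reaches from about 350 to 850 mm from the base axis. Payload 8.1 kg.
Tool frame: the origin (TCP) lies midway between the tips of the shut fingers; the grasp point (between the pads) lies 19 mm behind it; z points along the fingers, y is the line along which they close (so a half turn about z gives the same grasp; the last joint's range is limited). The gripper opens to 85 mm and grips with 20 to 120 N. Pads are 22 mm wide; open, the fingers measure 114 mm over their backs; the gripper's body (76 mm by 85 mm) begins 54 mm behind the grasp point. The pads swing forward as they close: fully open they stand 13 mm farther back than shut.
Start: joints at [-71.929, 7.471, 85.268, -0, 87.261, -4.893], TCP at [234.113, -552.446, 231.292] pointing down, gripper open.
Joint ranges: [-169.43, 169.43], [-51.17, 129.36], [1.28, 143.12], [-76.62, 256.62], [0, 156.53], [-152.29, 152.29]. Speed limits (degrees/s): [136.94, 136.94, 159.86, 180, 180, 180].

## Interface

Orientations are given as [roll, pitch, yaw] about the fixed x, y, z axes, in that order (R = Rz(yaw) Ry(pitch) Rx(roll)).
In Python, from bench import r, optics, workorder gives the robot as it stands.
- The arm moves only by the shell command python3 -m handwheel 'ROWS' [FORCE]. ROWS is rows parted by semicolons, their numbers by spaces, 1 to 8 of them, each of 7 numbers: a rotation vector rx, ry, rz in degrees, then dx, dy, dz in mm, then the finger opening in mm; each row is the pose to reach, as a shift and turn from the pose commanded when the command began, along the tool's axes at that moment; what a row does not reach only later rows make up. A row lasts 1/8 s, in which the tool goes at most 62.5 mm and 10.7 degrees, less where a joint would pass 70% of its speed; a pose out of reach is approached as far as the arm can. The fingers move at their own pace and stop on an object; FORCE is the grip in N (left out, the last holds). Time passes only in rows, so rows that do not move let the fingers close. It prints the time, the measured TCP pose, the force, the opening and the grip force at its end.
- r.sense(): the state, without advancing time (a new reading comes with each control period).
- optics.snapshot(name): name is "scene" or "side" or "wrist"; returns a dict with "pixels" (400x640x3 uint8, blue, green, red), "fx", "fy", "cx", "cy" (pixels), "pose" (4x4, takes a point from camera to world coordinates). Camera axes: x right, y up, looking along -z (the intrinsics and any distortion apply to the point x, -y, -z); pixel columns grow to the right and rows downward; lengths in mm; the calibration is good to about 2 mm. A picture is of the moment at which its call begins. There is no depth.
- workorder.hand_in(): hands the job in; it is judged then, once.
The state is a dict: "time": time; "joint_pos": joint angles; "qd": joint speeds; "joint_efforts": joint torques, N m; "tool_pos": TCP position; "tcp_rot": TCP orientation; "ft_force": force on the tool from outside, world axes, zero at the start; "wrist_torque": the same for the moment, N m; "finger_gap": finger opening in mm; "grip_force": force on a finger pad.
Only numpy, scipy, OpenCV 4.12 (cv2) and the standard library are available. Lean on these libraries where they do the work, as an engineer would, in place of code of your own. Each camera call takes 0.05 s, during which the arm holds its last target. There are 200 camera calls.

## Working session

There is one attempt and no reset: what is moved stays moved. The work goes in short steps, Python scripts to look and compute and a shell command to move; the robot and the scene stay as the last step left them, time stands still between calls to the robot, and variables do not carry over. Pictures are saved under pics/ and viewed, at most 14 in all, crops included, and the job is handed in when it is done.

```bash
ls; mkdir -p pics; python3 - <<'E'
from bench import r, optics, workorder
import cv2
for n in ["scene","side"]:
    s=optics.snapshot(n); cv2.imwrite(f"pics/{n}0.png",s["pixels"]); print(n,{k:(v.round(4).tolist() if hasattr(v,'round') and hasattr(v,'tolist') else v) for k,v in s.items() if k!="pixels"})
print(r.sense())
E
```

```text
pics
scene {'fx': 369.6535476579661, 'fy': 369.6535476579661, 'cx': 325.03004803732597, 'cy': 198.5673875048238, 'pose': [[0.615, -0.4611, 0.6397, 1202.2954], [0.7885, 0.3689, -0.4921, -521.5252], [-0.0091, 0.807, 0.5904, 729.1664], [0.0, 0.0, 0.0, 1.0]]}
side {'fx': 429.60203515629274, 'fy': 429.60203515629274, 'cx': 322.3666517196738, 'cy': 203.9835469150867, 'pose': [[-0.9836, 0.1434, -0.1096, 387.581], [-0.1793, -0.7061, 0.685, 923.1615], [0.0209, 0.6934, 0.7202, 1030.6241], [0.0, 0.0, 0.0, 1.0]]}
{'time': 0.1, 'joint_pos': array([-7.19296369e+01,  7.51184236e+00,  8.53212584e+01,  9.34216030e-04,
        8.72599175e+01, -4.89302530e+00]), 'qd': array([-0.04290556, -0.14315252, -0.10792026,  0.12241608,  0.04183232,
       -0.00228861]), 'joint_efforts': array([ 8.16642387e-04, -5.70953679e+01, -5.01940870e+01, -2.42214328e-04,
        8.11583275e-03,  1.72490229e-05]), 'tool_pos': array([ 233.96587022, -551.99323249,  230.35531922]), 'tcp_rot': array([-1.79907400e+02, -8.86372020e-03,  2.29633358e+01]), 'ft_force': array([ 0.85565605, -0.50742641, -0.04572933]), 'wrist_torque': array([-0.05306332,  0.02509129,  0.02871165]), 'grip_force': 0.0, 'finger_gap': 85.20390467312896}
```

View pics/scene0.png

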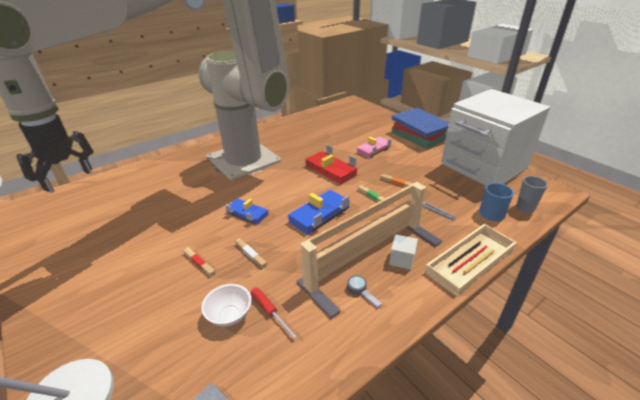

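View pics/side0.png

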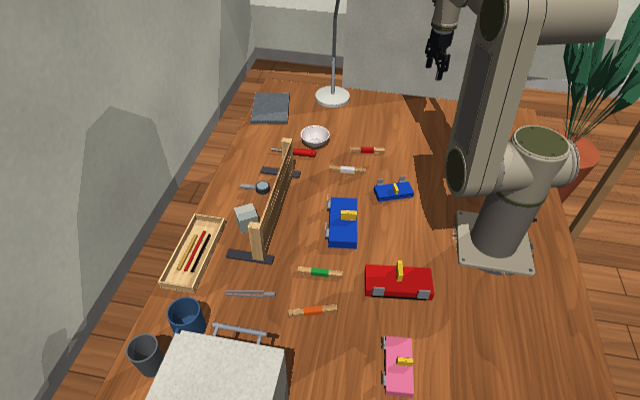

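Candidates in the scene view: large blue holder (319,211), small blue (247,210), red (331,165) and pink (374,147). The larger blue one, at side (343,222), fits the description. The sticks are red (199,261), white (250,252), green (370,194) and orange (395,181), so all four are present. I'll confirm this in enlarged crops.

```bash
python3 - <<'E'
import cv2
a=cv2.imread("pics/side0.png")[130:330,225:435]; cv2.imwrite("pics/c1.png",cv2.resize(a,None,fx=3,fy=3,interpolation=cv2.INTER_CUBIC)[:600])
a=cv2.imread("pics/scene0.png")[165:315,180:445]; cv2.imwrite("pics/c2.png",cv2.resize(a,None,fx=3,fy=3,interpolation=cv2.INTER_CUBIC))
E
```

```text
(no output)
```

View pics/c1.png

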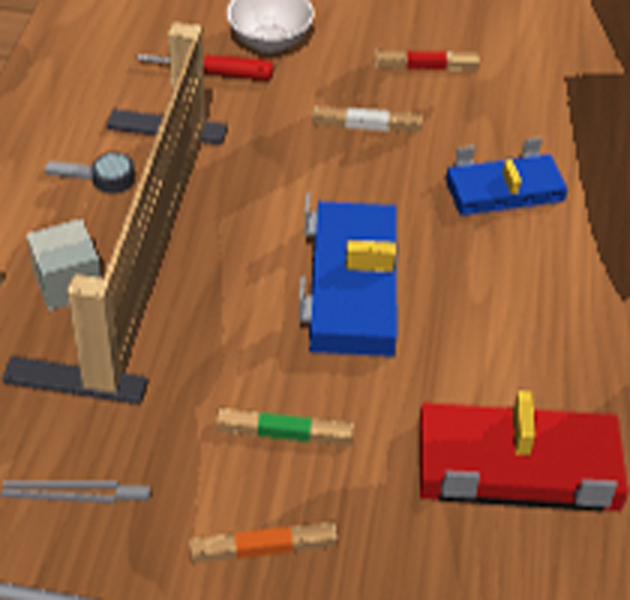

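View pics/c2.png

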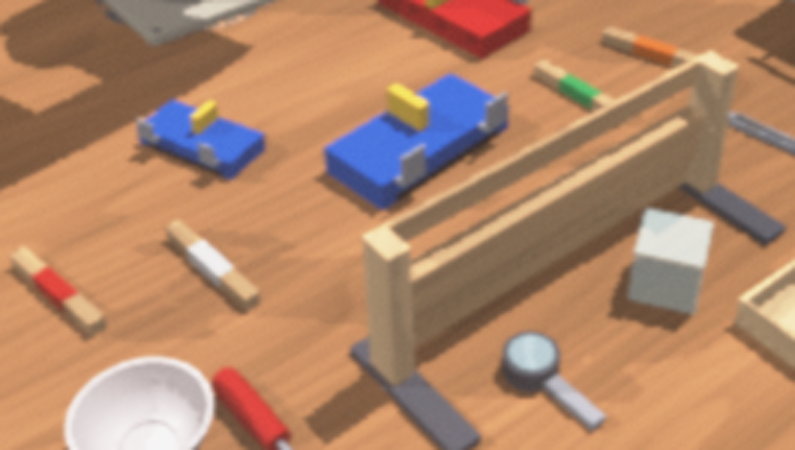

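```bash
cat > h.py <<'E'
import numpy as np, cv2, os, pickle
from scipy.optimize import least_squares
from scipy.spatial.transform import Rotation as Ro
def snap(n,f):
    from bench import optics
    s=optics.snapshot(n); cv2.imwrite(f"pics/{f}.png",s["pixels"]); pickle.dump({k:v for k,v in s.items() if k!="pixels"},open(f"pics/{f}.pkl","wb")); return s
def cam(f): return pickle.load(open(f"pics/{f}.pkl","rb"))
def proj(s,P):
    T=np.linalg.inv(s["pose"]); c=np.atleast_2d(P)@T[:3,:3].T+T[:3,3]
    return np.c_[s["cx"]+s["fx"]*c[:,0]/-c[:,2], s["cy"]-s["fy"]*c[:,1]/-c[:,2]]
def ray(s,uv,z):   # point on plane z
    d=s["pose"][:3,:3]@np.array([(uv[0]-s["cx"])/s["fx"],-(uv[1]-s["cy"])/s["fy"],-1]); o=s["pose"][:3,3]
    return o+d*(z-o[2])/d[2]
def pl(p,P): # planar pose x,y,yawdeg
    c,s=np.cos(np.radians(p[2])),np.sin(np.radians(p[2])); P=np.atleast_2d(P).astype(float)
    return np.c_[p[0]+c*P[:,0]-s*P[:,1],p[1]+s*P[:,0]+c*P[:,1],P[:,2]]
def fit(obs,p0):  # obs: list of (cam,pt,uv)
    def f(p): return np.concatenate([(proj(s,pl(p,P))-uv).ravel() for s,P,uv in obs])
    q=least_squares(f,p0,loss='soft_l1'); return q.x,f(q.x).reshape(-1,2)
def tool():
    from bench import r
    s=r.sense(); return np.array(s["tool_pos"]),Ro.from_euler('xyz',s["tcp_rot"],degrees=True),s
def goto(p,rpy=None,R=None):  # delta in tool axes
    t,R0,s=tool(); R1=R if R is not None else (Ro.from_euler('xyz',rpy,degrees=True) if rpy is not None else R0)
    print("rotvec",(R0.inv()*R1).as_rotvec(degrees=True).round(2),"d",R0.inv().apply(np.array(p)-t).round(1))
E
python3 - <<'E'
from h import *
for n in("scene","side"): snap(n,n+"1")
S=cam("side1");C=cam("scene1")
s=lambda u,v:np.array([u/3+225,v/3+130])-.33
c=lambda u,v:np.array([u/3+180,v/3+165])-.33
H=[(S,(43,-92.5,32),s(318,203)),(S,(-43,-92.5,32),s(396,206)),(S,(-43,92.5,32),s(396,332)),(S,(43,92.5,32),s(311,331)),(S,(-43,92.5,0),s(395,355)),(S,(43,92.5,0),s(310,352)),
(C,(43,-92.5,0),c(383,207)),(C,(43,-92.5,32),c(381,177)),(C,(-43,-92.5,32),c(327,150)),(C,(-43,-92.5,0),c(328,169)),(C,(-43,92.5,32),c(448,75)),(C,(43,92.5,32),c(507,108))]
p,e=fit(H,[480,0,0]);print("holder",p.round(2));print(e.round(1).tolist())
for d in(20,26):
  R=[(S,(0,180,153),s(107,280)),(S,(0,200,153),s(103,296)),(S,(d,180,153),s(78,278)),(S,(-25,190,8),s(144,389)),(S,(-25,-190,8),s(223,134)),(S,(0,-180,153),s(203,38)),
  (C,(0,-200,153),c(362,235)),(C,(d,-200,153),c(388,258)),(C,(d,-180,153),c(412,243)),(C,(0,-180,153),c(388,225)),(C,(0,180,153),c(693,62)),(C,(0,200,153),c(716,52)),(C,(d,200,153),c(737,68))]
  p,e=fit(R,[650,0,0]);print("rail",d,p.round(2));print(e.round(1).tolist())
for n,a,b,l in[("red",(378,58),(478,62),1),("white",(316,117),(421,122),1),("green",(219,419),(352,431),1),("orange",(191,549),(336,532),1)]:
  A,B=[ray(S,s(*q),8) for q in(a,b)]; print(n,A.round(),B.round(),((A+B)/2).round(1),np.linalg.norm(A-B).round(),np.degrees(np.arctan2(*(A-B)[[1,0]])).round(1))
for n,a,b in[("red",(17,260),(98,320)),("white",(170,232),(254,295)),("green",(537,70),(610,105)),("orange",(605,36),(690,62))]:
  A,B=[ray(C,c(*q),8) for q in(a,b)]; print(n,((A+B)/2).round(1),np.linalg.norm(A-B).round(),np.degrees(np.arctan2(*(B-A)[[1,0]])).round(1))
E
```

```text
holder [465.29  20.91   7.73]
[[-0.5, -0.7], [-0.3, -0.5], [0.3, 1.5], [-0.2, 0.4], [-0.2, 0.5], [-0.1, 0.1], [-0.2, 0.7], [0.1, 2.4], [-1.4, -1.4], [-1.0, 0.4], [0.4, -1.4], [0.3, -1.9]]
rail 20 [678.33  12.07   0.89]
[[-0.9, -0.2], [-1.5, -0.0], [1.7, -0.5], [-1.6, -0.1], [-1.5, -0.6], [-3.9, -0.4], [1.7, 0.5], [-1.7, -2.4], [-2.5, -1.4], [0.1, -0.0], [2.1, -1.6], [-0.9, -0.8], [-2.3, -3.0]]
rail 26 [676.76  11.9    0.9 ]
[[-0.3, -0.1], [-0.9, 0.0], [0.1, -0.8], [-1.1, -0.1], [-1.1, -0.6], [-3.4, -0.4], [1.3, 0.1], [-0.5, -1.3], [-1.4, -0.3], [-0.3, -0.3], [1.6, -1.8], [-1.4, -1.0], [-1.0, -2.3]]
red [ 490. -354.    8.] [ 366. -372.    8.] [ 427.8 -363.4    8. ] 126.0 8.2
white [ 548. -228.    8.] [ 423. -245.    8.] [ 485.6 -236.5    8. ] 126.0 7.6
green [566. 222.   8.] [439. 211.   8.] [502.4 216.    8. ] 128.0 5.0
orange [560. 362.   8.] [437. 321.   8.] [498.3 341.6   8. ] 130.0 18.5
red [ 432.6 -362.4    8. ] 120.0 13.4
white [ 489.  -237.1    8. ] 123.0 9.7
green [494.7 216.    8. ] 101.0 9.6
orange [492.5 337.5   8. ] 107.0 20.2
```

```bash
python3 -c "
from h import *
goto([380,10,330],[180,-12,7.7])"
```

```text
rotvec [-1.66 11.93 15.2 ] d [ 353.7 -460.7  -98.8]
```

```bash
R="-1.7 11.9 15.2 354 -461 -99 85"
python3 -m handwheel '-1.7 11.9 15.2 354 -461 -99 85;-1.7 11.9 15.2 354 -461 -99 85;-1.7 11.9 15.2 354 -461 -99 85;-1.7 11.9 15.2 354 -461 -99 85;-1.7 11.9 15.2 354 -461 -99 85;-1.7 11.9 15.2 354 -461 -99 85;-1.7 11.9 15.2 354 -461 -99 85;-1.7 11.9 15.2 354 -461 -99 85'
python3 -c "
from h import *
goto([380,10,330],[180,-12,7.7])"
```

```text
time: 1.2
tool_pos: [358.0, -73.7, 315.7]
tcp_rot: [179.9, -12.1, 7.7]
ft_force: [1.7, 0.4, 0.0]
finger_gap: 84.8
grip_force: 0.0
rotvec [ 0.15 -0.07 -0.04] d [ 35.2 -80.   -7.2]
```

```bash
python3 -m handwheel '0 0 0 35 -80 -7 85;0 0 0 35 -80 -7 85;0 0 0 35 -80 -7 85;0 0 0 35 -80 -7 85'
python3 - <<'E'
from h import *
s=snap("wrist","w1"); print(np.round(s["pose"],3).tolist(), s["fx"],s["cx"],s["cy"])
im=s["pixels"]
E
```

```text
time: 1.7
tool_pos: [379.5, 7.7, 328.9]
tcp_rot: [179.9, -11.9, 7.7]
ft_force: [0.4, -0.6, -0.8]
finger_gap: 85.2
grip_force: 0.0
[[0.135, 0.988, 0.072, 418.521], [-0.991, 0.134, 0.011, 12.884], [0.001, -0.072, 0.997, 482.279], [0.0, 0.0, 0.0, 1.0]] 286.2693051873053 315.7233328860616 201.09011921065886
```

View pics/w1.png

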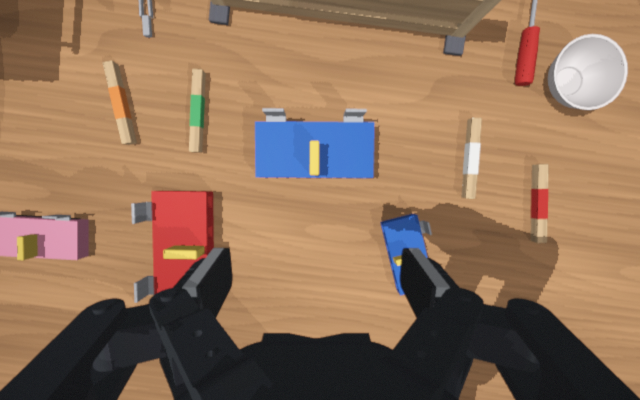

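```bash
python3 - <<'E'
from h import *
S=cam("side1");C=cam("scene1");W=cam("w1"); 
s=lambda u,v:np.array([u/3+225,v/3+130])-.33
c=lambda u,v:np.array([u/3+180,v/3+165])-.33
Hw=[(W,(43,92.5,32),(256,123)),(W,(43,-92.5,32),(374.5,122.5)),(W,(-43,-92.5,32),(375,178)),(W,(-43,92.5,32),(256,178)),(W,(10,0,64),(314.5,141)),(W,(-40,0,64),(314.5,175))]
H=[(S,(43,-92.5,32),s(318,203)),(S,(-43,-92.5,32),s(396,206)),(S,(43,92.5,0),s(310,352)),
(C,(43,-92.5,0),c(383,207)),(C,(-43,-92.5,32),c(327,150)),(C,(-43,92.5,32),c(448,75)),(C,(43,92.5,32),c(507,108))]
for h in(Hw,H+Hw):
  p,e=fit(h,[480,0,0]);print("holder",p.round(2),e.round(1).tolist())
d=26
Rw=[(W,(-25,190,5),(220,15)),(W,(-25,-190,5),(455,45))]
R=[(S,(0,180,153),s(107,280)),(S,(0,200,153),s(103,296)),(S,(-25,190,8),s(144,389)),(S,(-25,-190,8),s(223,134)),
  (C,(0,-200,153),c(362,235)),(C,(0,-180,153),c(388,225)),(C,(0,180,153),c(693,62)),(C,(0,200,153),c(716,52))]
for h in(Rw,R+Rw):
  p,e=fit(h,[650,0,0]);print("rail",p.round(2),e.round(1).tolist())
for n,a,b in[("red",(542,165),(541,240)),("white",(475,118),(471,198)),("green",(197,70),(196,152)),("orange",(110,62),(127,143))]:
  A,B=[ray(W,q,14) for q in(a,b)]; print(n,((A+B)/2).round(1),np.linalg.norm(A-B).round(),np.degrees(np.arctan2(*(A-B)[[1,0]])).round(1))
E
```

```text
holder [464.56  19.63   7.84] [[-0.9, -0.6], [0.3, -0.3], [-0.9, -0.0], [0.1, 0.2], [0.5, 0.0], [0.6, 0.8]]
holder [464.74  19.88   7.84] [[-0.3, -0.9], [-0.1, -0.7], [0.2, -0.1], [-0.5, 0.7], [-1.8, -1.3], [0.0, -1.4], [-0.1, -1.9], [-1.0, -0.8], [0.1, -0.5], [-1.1, -0.2], [-0.1, 0.0], [0.3, -0.1], [0.4, 0.7]]
rail [686.35   9.6    0.8 ] [[-0.1, -0.0], [0.1, 0.0]]
rail [678.96   9.5    1.03] [[-0.7, -0.9], [-1.3, -0.7], [-1.4, -0.8], [-1.7, -1.2], [1.1, 1.2], [-0.5, 0.7], [1.5, -1.2], [-1.5, -0.4], [-0.5, 5.3], [-0.5, 4.2]]
red [ 432.  -360.2   14. ] 124.0 10.3
white [ 488.2 -236.    14. ] 129.0 7.1
green [502.  216.5  14. ] 129.0 5.3
orange [498.4 341.2  14. ] 128.0 17.1
```

```bash
python3 -c "
from h import *
goto([540,10,330],[180,-12,1])"
python3 -m handwheel '0 0 -6.7 156 -8 33 85;0 0 -6.7 156 -8 33 85;0 0 -6.7 156 -8 33 85;0 0 -6.7 156 -8 33 85;0 0 -6.7 156 -8 33 85'
python3 - <<'E'
from h import *
s=snap("wrist","w2"); p=s["pixels"]; print(np.round(s["pose"],3).tolist())
E
```

```text
rotvec [-1.26  0.05  6.5 ] d [156.2  18.7  31.8]
time: 2.38
tool_pos: [536.2, 36.1, 328.9]
tcp_rot: [178.5, -11.8, 14.4]
ft_force: [0.8, 0.9, 0.4]
finger_gap: 85.1
grip_force: 0.0
[[0.245, 0.967, 0.066, 573.705], [-0.969, 0.243, 0.042, 49.207], [0.025, -0.074, 0.997, 482.158], [0.0, 0.0, 0.0, 1.0]]
```

View pics/w2.png

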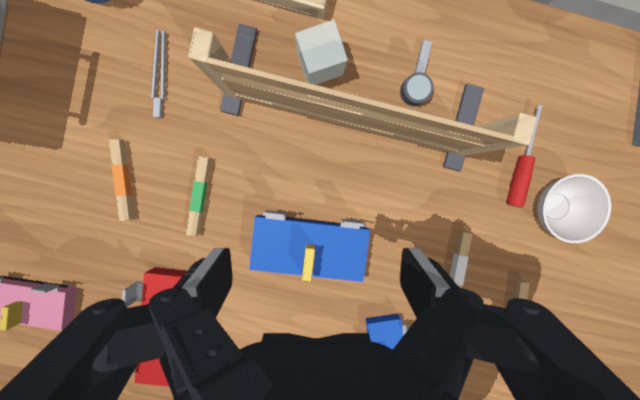

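```bash
python3 - <<'E'
import cv2
a=cv2.imread("pics/w2.png"); l=a[15:125,185:265]; r=a[75:185,440:545]
f=lambda x:cv2.resize(x,None,fx=4,fy=4,interpolation=cv2.INTER_CUBIC)
cv2.imwrite("pics/c3.png",cv2.hconcat([f(l),f(r)])); print(f(l).shape)
E
```

```text
(440, 320, 3)
```

View pics/c3.png

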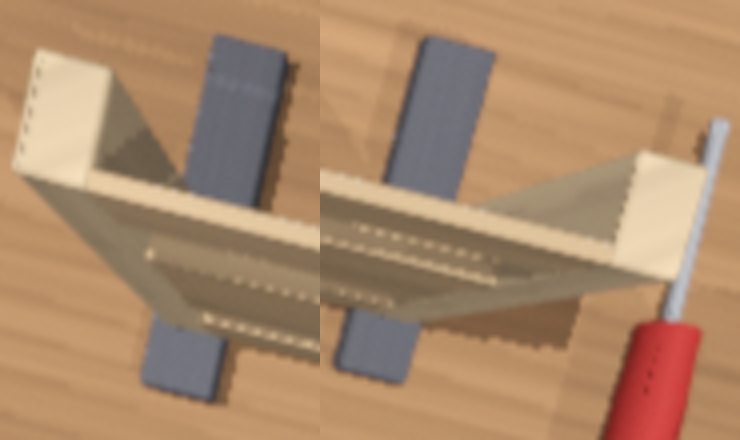

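```bash
python3 - <<'E'
from h import *
S=cam("side1");C=cam("scene1");W=cam("w2"); 
s=lambda u,v:np.array([u/3+225,v/3+130])-.33
c=lambda u,v:np.array([u/3+180,v/3+165])-.33
Rw=[(W,(0,200,153),(187.6,57.4)),(W,(0,180,153),(205.9,62.1)),(W,(0,-200,153),(527.6,144)),(W,(0,-180,153),(512.9,140)),(W,(-25,190,8),(229.1,111.6)),(W,(-25,-190,8),(452.1,168.9))]
R=[(S,(0,180,153),s(107,280)),(S,(0,200,153),s(103,296)),(S,(-25,190,8),s(144,389)),(S,(-25,-190,8),s(223,134)),
  (C,(0,-200,153),c(362,235)),(C,(0,-180,153),c(388,225)),(C,(0,180,153),c(693,62)),(C,(0,200,153),c(716,52))]
for h in(Rw,R+Rw):
  p,e=fit(h,[650,0,0]);print("rail",p.round(2),e.round(1).tolist())
goto([464.6-60,19.7,200],[180,-30,7.84])
E
```

```text
rail [6.7369e+02 1.1180e+01 6.2000e-01] [[-0.3, -0.4], [-0.7, -0.5], [1.8, 0.5], [0.2, 0.3], [-0.9, 1.0], [0.5, -0.5]]
rail [6.7394e+02 1.1190e+01 6.3000e-01] [[0.5, -0.2], [-0.1, -0.1], [-0.4, -0.1], [-0.0, -0.6], [0.1, -0.6], [-1.5, -1.0], [0.9, -2.0], [-2.1, -1.2], [-0.3, -0.6], [-0.6, -0.7], [1.9, 0.2], [0.3, 0.1], [-0.8, 0.9], [0.6, -0.6]]
rotvec [-0.86 18.02  6.45] d [-155.3  -19.4   99.1]
```

```bash
python3 -c "
from h import *
goto([419.5,13.5,109],[180,-30,7.84])"
```

```text
rotvec [-0.86 18.02  6.45] d [-161.4  -12.1  191. ]
```

```bash
python3 -m handwheel '-0.9 18 6.4 -161 -12 191 50;-0.9 18 6.4 -161 -12 191 50;-0.9 18 6.4 -161 -12 191 50;-0.9 18 6.4 -161 -12 191 50;-0.9 18 6.4 -161 -12 191 50;-0.9 18 6.4 -161 -12 191 50;-0.9 18 6.4 -161 -12 191 50'
python3 - <<'E'
from h import *
goto([459.15,18.95,40],[180,-30,7.84])
snap("wrist","w3")
E
```

```text
time: 3.3
tool_pos: [438.2, 13.9, 147.2]
tcp_rot: [-179.9, -28.1, 8.0]
ft_force: [-0.6, -0.3, 0.3]
finger_gap: 50.0
grip_force: 0.0
rotvec [-0.21  1.9   0.13] d [-31.6  -1.8 104.7]
```

View pics/w3.png

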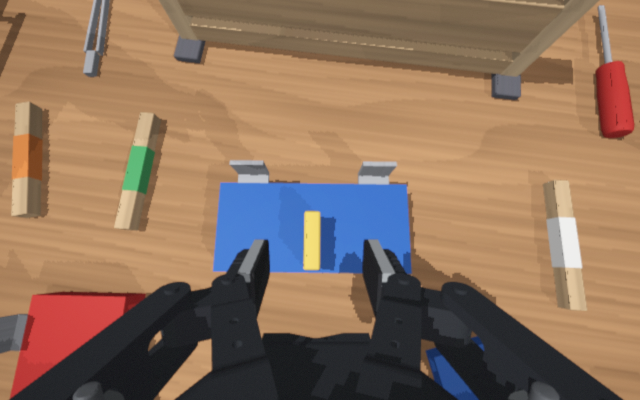

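```bash
python3 -m handwheel '-0.2 1.9 0.1 -32 -2 25 50;-0.2 1.9 0.1 -32 -2 60 50;-0.2 1.9 0.1 -32 -2 85 50;-0.2 1.9 0.1 -32 -2 100 50;-0.2 1.9 0.1 -32 -2 105 50;-0.2 1.9 0.1 -32 -2 105 50;-0.2 1.9 0.1 -32 -2 105 50'
python3 -c "
from h import *
goto([459.15,18.95,40],[180,-30,7.84])"
```

```text
time: 4.22
tool_pos: [480.7, 18.4, 44.9]
tcp_rot: [-179.9, -29.1, 7.9]
ft_force: [0.8, -0.7, -0.1]
finger_gap: 50.1
grip_force: 0.0
rotvec [-0.14  0.88  0.08] d [-21.   -3.5  -6.1]
```

```bash
python3 -m handwheel '0 0.9 0 -10 -2 -6 50;0 0.9 0 -21 -3 -6 50;0 0.9 0 -21 -3 -6 50;0 0.9 0 -21 -3 -6 50'
python3 -c "
from h import *
goto([459.15,18.95,40],[180,-30,7.84])"
```

```text
time: 4.72
tool_pos: [478.7, 18.0, 40.4]
tcp_rot: [-179.6, -28.8, 7.9]
ft_force: [-0.1, -0.2, 0.2]
finger_gap: 49.8
grip_force: 0.0
rotvec [-0.38  1.25  0.04] d [-17.1  -3.7  -8.8]
```

```bash
python3 -c "
from h import *
t,R,s=tool();print(s['joint_pos'].round(1),s['qd'].round(2))"
```

```text
[-11.2 -29.3 143.1  14.8  39.8  61.6] [ 0.14  0.1  -0.06  0.05 -0.12 -0.07]
```

```bash
python3 -m handwheel '0 0 0 0 0 -40 50;0 0 0 0 0 -60 50;0 -7 0 0 0 -60 50;0 -13.8 0 0 0 -60 50;0 -13.8 0 0 0 -60 50;0 -13.8 0 0 0 -60 50;0 -13.8 0 0 0 -60 50'
python3 -c "
from h import *
goto([454.7,18.3,78],[180,-15,7.84])
goto([454.7,18.3,38],[180,-15,7.84])
print(tool()[2]['joint_pos'].round(1))"
```

```text
time: 5.6
tool_pos: [449.7, 13.7, 92.8]
tcp_rot: [-179.7, -15.0, 8.0]
ft_force: [-0.2, -0.2, -0.0]
finger_gap: 49.9
grip_force: 0.0
rotvec [-0.36 -0.03  0.13] d [ 1.6 -3.7 15.8]
rotvec [-0.36 -0.03  0.13] d [-8.8 -3.5 54.4]
[ -8.5 -26.7 131.7   5.2  60.8  71.5]
```

```bash
python3 -m handwheel '-0.4 0 0.1 2 -4 16 50;-0.4 0 0.1 -3 -4 35 50;-0.4 0 0.1 -9 -4 50 50;-0.4 0 0.1 -9 -4 54 50;-0.4 0 0.1 -9 -4 54 50;-0.4 0 0.1 -9 -4 54 50'
python3 -c "
from h import *
goto([454.7,18.3,38],[180,-15,7.84])
print(tool()[2]['joint_pos'].round(1))"
```

```text
time: 6.35
tool_pos: [455.6, 18.5, 39.7]
tcp_rot: [179.9, -15.1, 7.9]
ft_force: [0.1, 0.8, -0.8]
finger_gap: 50.0
grip_force: 0.0
rotvec [ 0.07 -0.07  0.04] d [-1.4  0.1  1.4]
[ -7.2 -20.2 133.2   4.8  52.6  72.5]
```

```bash
python3 -m handwheel '0 0 0 -1 0 1 10;0 0 0 -1 0 1 10;0 0 0 -1 0 1 10;0 0 0 -1 0 1 10;0 0 0 -1 0 1 10;0 0 0 -1 0 1 10;0 0 0 -1 0 1 10' 110
cat > path.py <<'E'
import numpy as np
# 2D check, hook frame: (0,0)= holder x45,z27 ; returns min clearance of sampled outline to slats
def dens(P,n=25): P=np.array(P,float);Q=np.roll(P,-1,0);return np.concatenate([a+(b-a)*np.linspace(0,1,n)[:,None] for a,b in zip(P,Q)])
hold=dens([(-88,-27),(-2,-27),(0,-27),(0,-15),(-2,-15),(-2,0),(10.5,0),(10.5,35),(6.5,35),(6.5,5),(-88,5)],60)
def sd(p,b): # signed dist to box x0,x1,z0,z1
    d=np.maximum(np.array([b[0],b[2]])-p,p-np.array([b[1],b[3]]));return np.hypot(*np.maximum(d,0).T)+np.minimum(d.max(1),0)
boxes=[(0,20,45,100),(0,6,127,153)]
corners=np.array([(0,100),(20,100),(0,127),(6,127),(6,153),(0,153)])
def clr(x,z,th):
    t=np.radians(th);c,s=np.cos(t),np.sin(t); p=np.c_[x+c*hold[:,0]+s*hold[:,1],z-s*hold[:,0]+c*hold[:,1]]
    return min(sd(p,b).min() for b in boxes)
if __name__=="__main__":
    for th in(40,37,30,25,20,15,10,5,2,0):
        best=sorted([(clr(x,z,th),x,z) for x in np.arange(-14,6,1.) for z in np.arange(96,118,1.)])[-6:]
        best=[b for b in best]; print(th,[(round(c,1),x,z) for c,x,z in best[::-1]])
    t=np.radians(37)
    for k in range(0,50,5): print(k,[round(clr(-8+o-k*.6,106-k*.8,37),1) for o in(-2,0,2)])
E
python3 path.py
```

```text
time: 7.22
tool_pos: [454.4, 18.7, 37.9]
tcp_rot: [179.9, -15.0, 7.9]
ft_force: [-2.9, 0.6, 5.6]
finger_gap: 12.5
grip_force: 104.7
40 [(np.float64(7.2), np.float64(-4.0), np.float64(114.0)), (np.float64(6.9), np.float64(-3.0), np.float64(114.0)), (np.float64(6.6), np.float64(-4.0), np.float64(115.0)), (np.float64(6.4), np.float64(-5.0), np.float64(114.0)), (np.float64(6.3), np.float64(-2.0), np.float64(114.0)), (np.float64(6.3), np.float64(-1.0), np.float64(113.0))]
37 [(np.float64(7.1), np.float64(-3.0), np.float64(114.0)), (np.float64(6.7), np.float64(-1.0), np.float64(113.0)), (np.float64(6.7), np.float64(-2.0), np.float64(113.0)), (np.float64(6.7), np.float64(-3.0), np.float64(113.0)), (np.float64(6.7), np.float64(-4.0), np.float64(113.0)), (np.float64(6.6), np.float64(-2.0), np.float64(114.0))]
30 [(np.float64(7.4), np.float64(-1.0), np.float64(113.0)), (np.float64(7.2), np.float64(0.0), np.float64(113.0)), (np.float64(6.8), np.float64(-1.0), np.float64(114.0)), (np.float64(6.8), np.float64(0.0), np.float64(112.0)), (np.float64(6.8), np.float64(-1.0), np.float64(112.0)), (np.fl
[... 2292 characters left out ...]
), np.float64(114.0)), (np.float64(3.5), np.float64(-14.0), np.float64(113.0)), (np.float64(3.5), np.float64(-14.0), np.float64(112.0))]
0 [np.float64(1.1), np.float64(-0.3), np.float64(-0.3)]
5 [np.float64(1.1), np.float64(-0.2), np.float64(-1.5)]
10 [np.float64(1.1), np.float64(-0.3), np.float64(-1.4)]
15 [np.float64(1.1), np.float64(-0.3), np.float64(-1.4)]
20 [np.float64(1.1), np.float64(-0.2), np.float64(-1.5)]
25 [np.float64(1.0), np.float64(-0.4), np.float64(-1.4)]
30 [np.float64(1.1), np.float64(-0.2), np.float64(-1.5)]
35 [np.float64(1.6), np.float64(-0.4), np.float64(-1.4)]
40 [np.float64(4.6), np.float64(2.6), np.float64(0.6)]
45 [np.float64(7.6), np.float64(5.6), np.float64(3.6)]
```

```bash
cat >> h.py <<'E'
RAIL=(674.0,11.2,0.63)
G=(Ro.from_euler('xyz',[179.9,-15,7.9],degrees=True),np.array([454.4,18.7,37.9]))
GO=Ro.from_euler('z',7.87,degrees=True); HO=np.array([464.7,19.9,0.])
relR=GO.inv()*G[0]; relT=GO.inv().apply(G[1]-HO)
def tgt(hx,hz,th,y=0,rail=RAIL): # tcp pose for holder hook at rail (hx,hz), front-up tilt th
    Rh=Ro.from_euler('zy',[rail[2],th],degrees=True) if 0 else Ro.from_euler('z',rail[2],degrees=True)*Ro.from_euler('y',th,degrees=True)
    o=pl(rail,(hx,y,hz))[0]-Rh.apply([45,0,27]); return o+Rh.apply(relT),Rh*relR
def go2(*a,**k):
    p,R=tgt(*a,**k); print(a,p.round(1),R.as_euler('xyz',degrees=True).round(1),end=' '); goto(p,R=R)
def where(rail=RAIL):
    t,R,s=tool(); Rh=R*relR.inv(); h=t-R.apply(relR.inv().apply(relT))+Rh.apply([45,0,27])
    c=Ro.from_euler('z',-rail[2],degrees=True); d=c.apply(h-[rail[0],rail[1],0])
    print("hook in rail",d.round(1),"rot",(c*Rh).as_euler('xyz',degrees=True).round(1),"F",s["ft_force"].round(1),"gap",round(s["finger_gap"],1),"grip",round(s["grip_force"]))
E
python3 -m handwheel '0 0 0 0 0 -20 10;0 0 0 12 0 -60 10;0 0 0 35 0 -120 10;0 0 0 50 0 -170 10;0 0 0 50 0 -190 10;0 0 0 50 0 -190 10;0 0 0 50 0 -190 10'
python3 - <<'E'
from path import *
for th in(35,37,39):
  t=np.radians(th);u=np.array([np.sin(t),np.cos(t)])
  r=[]
  for x in np.arange(-12,2,1.):
    for z in (113,114,115,116):
      r.append((min(clr(x-u[0]*k,z-u[1]*k,th) for k in range(0,60,4)),x,z))
  print(th,[tuple(map(float,np.round(q,1))) for q in sorted(r)[-4:]])
from h import *
where(); go2(-60,120,0); go2(-45,70,37)
E
```

```text
time: 8.1
tool_pos: [452.4, 18.8, 231.6]
tcp_rot: [180.0, -14.8, 7.9]
ft_force: [-0.1, 0.3, -4.6]
finger_gap: 12.5
grip_force: 104.1
35 [(3.0, -6.0, 116.0), (3.0, -6.0, 115.0), (3.1, -8.0, 113.0), (3.3, -7.0, 114.0)]
37 [(3.3, -7.0, 115.0), (3.5, -7.0, 114.0), (3.5, -6.0, 116.0), (3.7, -8.0, 113.0)]
39 [(3.8, -8.0, 114.0), (3.9, -8.0, 113.0), (3.9, -7.0, 115.0), (4.1, -6.0, 116.0)]
hook in rail [-166.6   16.8  220.5] rot [0.1 0.2 7.2] F [-0.1  0.3 -4.6] gap 12.5 grip 104
(-60, 120, 0) [558.6  10.2 130.9] [179.9 -15.    0.7] rotvec [-1.94  0.21  6.96] d [ 74.9  23.  123.9]
(-45, 70, 37) [591.3  10.5 112. ] [179.9  22.    0.7] rotvec [  0.39 -36.74   7.29] d [101.4  27.2 150.4]
```

```bash
python3 -c "
from h import *
go2(-100,110,38);go2(-44.5,66.7,38)"
```

```text
(-100, 110, 38) [537.1   9.9 152.7] [179.9  23.    0.7] rotvec [  0.46 -37.74   7.29] d [59.8 20.3 97.4]
(-44.5, 66.7, 38) [592.6  10.5 109.4] [179.9  23.    0.7] rotvec [  0.46 -37.74   7.29] d [102.   27.3 153.3]
```

```bash
python3 -m handwheel '0.1 -9 1.8 15 5 25 10;0.2 -18 3.6 30 10 50 10;0.3 -28 5.4 45 15 75 10;0.5 -37.7 7.3 60 20 97 10;0.5 -37.7 7.3 60 20 97 10;0.5 -37.7 7.3 60 20 97 10;0.5 -37.7 7.3 60 20 97 10' 
python3 - <<'E'
from h import *
where();go2(-44.5,66.7,38);go2(-26,90.4,38);
snap("wrist","w4"); s=snap("side","s4"); cv2.imwrite("pics/c4.png",cv2.resize(s["pixels"][110:300,200:420],None,fx=3,fy=3,interpolation=cv2.INTER_CUBIC))
E
```

```text
time: 8.98
tool_pos: [537.9, 10.2, 154.7]
tcp_rot: [180.0, 22.8, 0.7]
ft_force: [-0.4, 0.0, -2.8]
finger_gap: 12.3
grip_force: 104.0
hook in rail [-99.    0.4 112.1] rot [ 0.1 37.8  0. ] F [-0.4  0.  -2.8] gap 12.3 grip 104
(-44.5, 66.7, 38) [592.6  10.5 109.4] [179.9  23.    0.7] rotvec [-0.03 -0.22  0.03] d [68.   0.4 20.6]
(-26, 90.4, 38) [611.1  10.7 133.1] [179.9  23.    0.7] rotvec [-0.03 -0.22  0.03] d [75.9  0.4 -8.4]
```

View pics/w4.png

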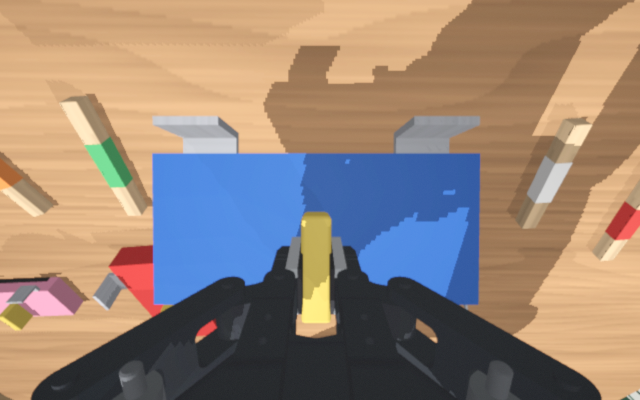

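```bash
python3 - <<'E'
from h import *
W=cam("w4");t,R,s=tool(); Rh=R*relR.inv(); o=t-Rh.apply(relT)
P=[(43,92.5,32),(43,-92.5,32),(-43,92.5,32),(-43,-92.5,32),(10,7,64),(10,-7,64)]
uv=np.array([(153,154),(479.5,153.5),(153,304.5),(479.5,304.5),(301.5,213),(330.5,213)])
print((proj(W,o+Rh.apply(P))-uv).round(1))
def f(q): RR=Rh*Ro.from_rotvec(q[3:],degrees=True); return (proj(W,o+Rh.apply(q[:3])+RR.apply(P))-uv).ravel()
q=least_squares(f,np.zeros(6)); print(q.x.round(2),q.fun.round(1))
E
```

```text
[[-4.8  3.6]
 [ 3.1  4.7]
 [-3.   7.3]
 [ 0.8  7.6]
 [-1.8 10.2]
 [ 0.7 10.3]]
[ 2.35 -0.48 -3.17 -0.2   1.67  0.13] [ 0.4 -0.7 -0.5 -0.6  0.1  0.3  0.1  0.3 -0.9  0.3  0.8  0.3]
```

View pics/c4.png

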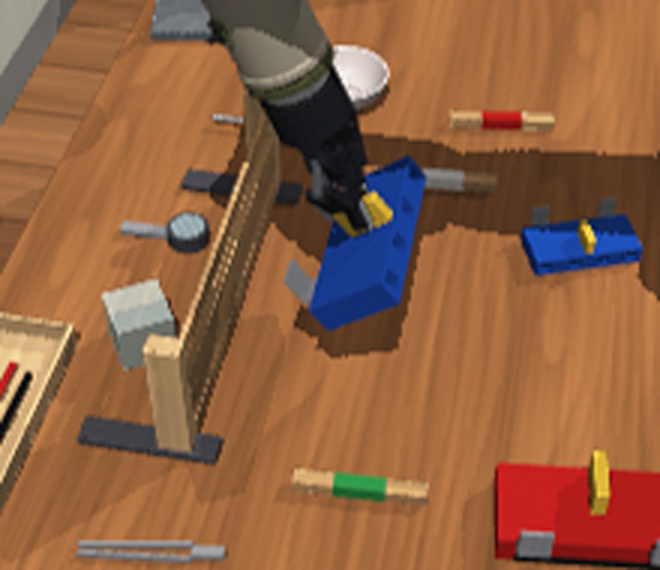

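```bash
cat >> h.py <<'E'
def regrip(T,rv):
    global relR,relT
    D=Ro.from_rotvec(rv,degrees=True); relR=D.inv()*relR; relT=D.inv().apply(relT-np.array(T))
regrip([.54,0,-1.9],[0,1.5,0])
E
python3 - <<'E'
from h import *
where();go2(-44.5,66.7,38);
E
```

```text
hook in rail [-99.1   0.3 111.7] rot [ 0. 39.  0.] F [-0.2 -0.3 -3.5] gap 12.4 grip 104
(-44.5, 66.7, 38) [592.3  10.5 111.6] [179.9  21.5   0.7] rotvec [-0.02  1.05  0.01] d [67.2  0.3 21.5]
```

```bash
python3 -m handwheel '0 0.5 0 22 0 7 10;0 1 0 45 0 14 10;0 1 0 60 0 19 10;0 1 0 67 0 21.5 10;0 1 0 67 0 21.5 10;0 1 0 67 0 21.5 10' 
python3 - <<'E'
from h import *
where();go2(-22.3,95.1,38);go2(-7.5,114,38)
s=snap("side","s5"); cv2.imwrite("pics/c5.png",cv2.resize(s["pixels"][120:300,230:400],None,fx=3.3,fy=3.3,interpolation=cv2.INTER_CUBIC))
E
```

```text
time: 9.82
tool_pos: [591.9, 10.7, 111.1]
tcp_rot: [179.9, 21.7, 0.7]
ft_force: [0.7, -0.3, -2.7]
finger_gap: 12.3
grip_force: 104.1
hook in rail [-45.1   0.2  66.1] rot [ 0.  38.2  0. ] F [ 0.7 -0.3 -2.7] gap 12.3 grip 104
(-22.3, 95.1, 38) [614.5  10.8 140. ] [179.9  21.5   0.7] rotvec [-0.02  0.19 -0.  ] d [ 10.4   0.3 -35.2]
(-7.5, 114, 38) [629.3  10.9 158.9] [179.9  21.5   0.7] rotvec [-0.02  0.19 -0.  ] d [ 17.1   0.3 -58.3]
```

View pics/c5.png

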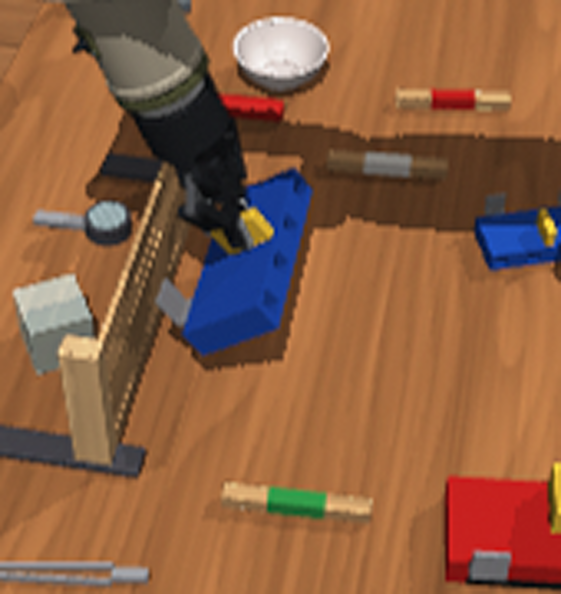

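```bash
python3 -m handwheel '0 0.1 0 3 0 -9 10;0 0.2 0 5.5 0 -18 10;0 0.2 0 8 0 -27 10;0 0.2 0 10.4 0 -35 10;0 0.2 0 10.4 0 -35 10;0 0.2 0 10.4 0 -35 10' 
python3 - <<'E'
from h import *
where();go2(-7.5,114,38)
E
```

```text
time: 10.62
tool_pos: [614.3, 11.0, 138.2]
tcp_rot: [179.9, 21.6, 0.7]
ft_force: [-0.6, -0.6, -3.0]
finger_gap: 12.2
grip_force: 104.1
hook in rail [-22.6   0.3  93.2] rot [ 0.  38.1  0. ] F [-0.6 -0.6 -3. ] gap 12.2 grip 104
(-7.5, 114, 38) [629.3  10.9 158.9] [179.9  21.5   0.7] rotvec [-0.03  0.11  0.  ] d [  6.4   0.3 -24.8]
```

```bash
python3 -m handwheel '0 0.1 0 2 0 -8 10;0 0.1 0 4 0 -16 10;0 0.1 0 4 0 -16 10;0 0.1 0 4 0 -16 10' 
python3 - <<'E'
from h import *
where();go2(-7.5,114,38);go2(-3,114,36)
s=snap("scene","s6"); cv2.imwrite("pics/c6.png",cv2.resize(s["pixels"][160:300,270:450],None,fx=4,fy=4,interpolation=cv2.INTER_CUBIC))
E
```

```text
time: 11.12
tool_pos: [624.1, 11.2, 152.0]
tcp_rot: [179.9, 21.5, 0.7]
ft_force: [-0.9, -0.5, -3.9]
finger_gap: 12.2
grip_force: 104.1
hook in rail [-12.7   0.3 107.1] rot [ 0. 38.  0.] F [-0.9 -0.5 -3.9] gap 12.2 grip 104
(-7.5, 114, 38) [629.3  10.9 158.9] [179.9  21.5   0.7] rotvec [-0.02 -0.02  0.  ] d [ 2.3  0.3 -8.4]
(-3, 114, 36) [632.3  11.  157.6] [179.9  19.5   0.7] rotvec [-0.03  1.98  0.  ] d [ 5.5  0.3 -8.2]
```

View pics/c6.png

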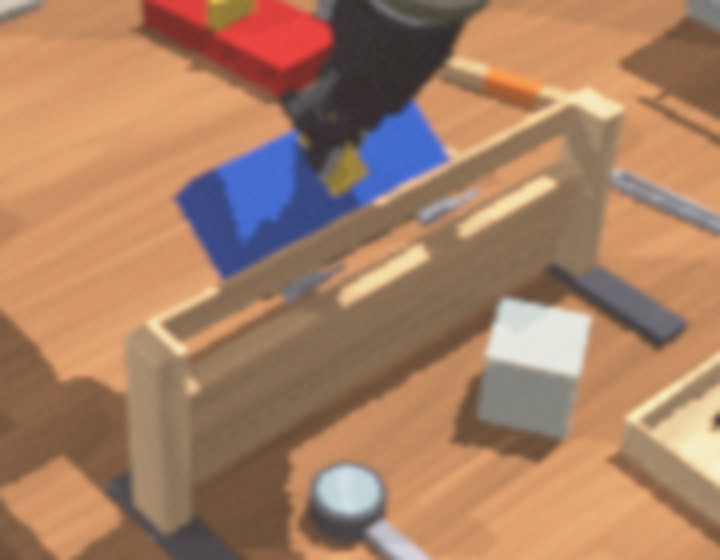

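```bash
python3 - <<'E'
from h import *
for a in[(-7.5,113,37),(-2.5,113,34),(-1,113,29),(-1,111.5,25),(-1,110,20)]: go2(*a)
E
```

```text
(-7.5, 113, 37) [628.5  10.9 157.3] [179.9  20.5   0.7] rotvec [-0.03  1.    0.  ] d [ 2.3  0.3 -6.8]
(-2.5, 113, 34) [631.3  11.  155.2] [179.9  17.5   0.7] rotvec [-0.03  4.    0.01] d [ 5.6  0.3 -5.9]
(-1, 113, 29) [629.3  10.9 151.5] [179.9  12.5   0.7] rotvec [-0.03  9.    0.01] d [ 5.   0.3 -1.7]
(-1, 111.5, 25) [626.7  10.9 146.9] [179.9   8.5   0.7] rotvec [-0.03 13.    0.02] d [4.4 0.3 3.5]
(-1, 110, 20) [623.8  10.9 141.2] [179.9   3.5   0.7] rotvec [-0.04 18.    0.02] d [3.7 0.3 9.9]
```

```bash
python3 -m handwheel '0 1 0 2.3 0 -6.8 10;0 4 0 5.6 0 -6 10;0 6.5 0 5.3 0 -4 10;0 9 0 5 0 -1.7 10;0 9 0 5 0 -1.7 10' 
python3 - <<'E'
from h import *
where()
for a in[(-1,113,29),(-1,111.5,25),(-1,110,20),(-1,108,15),(-1,106,10),(-1,104,6),(-1,102.5,3)]: go2(*a)
E
```

```text
time: 11.8
tool_pos: [629.0, 11.2, 152.5]
tcp_rot: [179.9, 12.4, 0.7]
ft_force: [-0.1, -0.4, -3.5]
finger_gap: 12.0
grip_force: 104.0
hook in rail [ -1.2   0.3 114. ] rot [ 0.  28.9  0. ] F [-0.1 -0.4 -3.5] gap 12.0 grip 104
(-1, 113, 29) [629.3  10.9 151.5] [179.9  12.5   0.7] rotvec [-0.03 -0.07  0.01] d [0.4 0.3 0.9]
(-1, 111.5, 25) [626.7  10.9 146.9] [179.9   8.5   0.7] rotvec [-0.03  3.93  0.01] d [-1.1  0.3  6. ]
(-1, 110, 20) [623.8  10.9 141.2] [179.9   3.5   0.7] rotvec [-0.03  8.93  0.02] d [-2.7  0.3 12.2]
(-1, 108, 15) [621.2  10.8 134.8] [179.9  -1.5   0.7] rotvec [-0.04 13.93  0.03] d [-3.8  0.3 19. ]
(-1, 106, 10) [619.1  10.8 128.2] [179.9  -6.5   0.7] rotvec [-0.04 18.93  0.03] d [-4.5  0.3 25.9]
(-1, 104, 6) [617.7  10.8 122.4] [179.9 -10.5   0.7] rotvec [-0.04 22.93  0.04] d [-4.6  0.3 31.9]
(-1, 102.5, 3) [616.8  10.8 118. ] [179.9 -13.5   0.7] rotvec [-0.04 25.93  0.04] d [-4.5  0.3 36.4]
```

```bash
python3 -m handwheel '0 4 0 -1.1 0 6 10;0 6.5 0 -2 0 9 10;0 9 0 -2.7 0 12.2 10;0 11.5 0 -3.3 0 15.5 10;0 14 0 -3.8 0 19 10;0 14 0 -3.8 0 19 10' 
python3 - <<'E'
from h import *
where()
for a in[(-1,106,10),(-1,104,6),(-1,102.5,3)]: go2(*a)
E
```

```text
time: 12.55
tool_pos: [620.8, 11.1, 133.9]
tcp_rot: [180.0, -1.4, 0.7]
ft_force: [0.0, -0.4, -3.2]
finger_gap: 12.3
grip_force: 104.0
hook in rail [ -1.5   0.3 107.1] rot [ 0.1 15.1  0. ] F [ 0.  -0.4 -3.2] gap 12.3 grip 104
(-1, 106, 10) [619.1  10.8 128.2] [179.9  -6.5   0.7] rotvec [-0.05  5.08  0.02] d [-1.8  0.3  5.7]
(-1, 104, 6) [617.7  10.8 122.4] [179.9 -10.5   0.7] rotvec [-0.05  9.08  0.03] d [-3.4  0.3 11.5]
(-1, 102.5, 3) [616.8  10.8 118. ] [179.9 -13.5   0.7] rotvec [-0.06 12.08  0.03] d [-4.4  0.3 15.9]
```

```bash
python3 -m handwheel '0 2.5 0 -0.9 0 2.8 10;0 5 0 -1.8 0 5.7 10;0 5 0 -1.8 0 5.7 10;0 7 0 -2.6 0 8.5 10;0 7 0 -2.6 0 8.5 10' 
python3 - <<'E'
from h import *
where()
for a in[(-1,104,6),(-1,102.5,3),(-1,101,1)]: go2(*a)
E
```

```text
time: 13.18
tool_pos: [618.9, 11.1, 125.4]
tcp_rot: [180.0, -8.4, 0.7]
ft_force: [-1.0, 0.0, -4.3]
finger_gap: 12.0
grip_force: 104.1
hook in rail [ -0.5   0.3 105. ] rot [0.  8.1 0. ] F [-1.   0.  -4.3] gap 12.0 grip 104
(-1, 104, 6) [617.7  10.8 122.4] [179.9 -10.5   0.7] rotvec [-0.05  2.1   0.03] d [-1.6  0.3  2.8]
(-1, 102.5, 3) [616.8  10.8 118. ] [179.9 -13.5   0.7] rotvec [-0.06  5.1   0.03] d [-3.2  0.2  7.1]
(-1, 101, 1) [616.3  10.8 114.5] [179.9 -15.5   0.7] rotvec [-0.06  7.1   0.04] d [-4.2  0.2 10.4]
```

```bash
python3 -m handwheel '0 2 0 -1.6 0 2.8 10;0 2 0 -1.6 0 2.8 10;0 4 0 -2.6 0 5.5 10;0 4 0 -2.6 0 5.5 10' 
python3 - <<'E'
from h import *
where()
for a in[(-1,102.5,3),(-1,101,1)]: go2(*a)
E
```

```text
time: 13.68
tool_pos: [617.0, 11.1, 119.5]
tcp_rot: [180.0, -12.4, 0.7]
ft_force: [0.3, 0.0, -4.1]
finger_gap: 12.0
grip_force: 104.0
hook in rail [ -1.    0.3 102.9] rot [0.1 4.1 0. ] F [ 0.3  0.  -4.1] gap 12.0 grip 104
(-1, 102.5, 3) [616.8  10.8 118. ] [179.9 -13.5   0.7] rotvec [-0.06  1.09  0.03] d [-0.6  0.3  1.4]
(-1, 101, 1) [616.3  10.8 114.5] [179.9 -15.5   0.7] rotvec [-0.06  3.09  0.03] d [-1.8  0.3  4.7]
```

```bash
python3 -m handwheel '0 1 0 -0.6 0 1.4 10;0 2 0 -1.2 0 3 10;0 3 0 -1.8 0 4.7 10;0 3 0 -1.8 0 4.7 10' 
python3 - <<'E'
from h import *
where()
for a in[(-1,99,0),(-.5,98,0)]: go2(*a)
E
```

```text
time: 14.18
tool_pos: [616.3, 11.0, 114.3]
tcp_rot: [179.9, -15.5, 0.7]
ft_force: [-2.6, 0.6, -4.0]
finger_gap: 11.8
grip_force: 104.1
hook in rail [ -1.    0.2 100.9] rot [0. 1. 0.] F [-2.6  0.6 -4. ] gap 11.8 grip 104
(-1, 99, 0) [616.1  10.8 111.5] [179.9 -16.5   0.7] rotvec [-0.05  0.97  0.03] d [-1.   0.2  2.7]
(-0.5, 98, 0) [616.6  10.8 110.5] [179.9 -16.5   0.7] rotvec [-0.05  0.97  0.03] d [-0.8  0.2  3.7]
```

```bash
python3 -m handwheel '0 0.5 0 -0.7 0 1.3 10;0 1 0 -1 0 2.7 10;0 1 0 -1 0 2.7 10' 
python3 - <<'E'
from h import *
where(); go2(-1,97,-1)
E
```

```text
time: 14.55
tool_pos: [616.4, 11.0, 114.1]
tcp_rot: [179.9, -16.6, 0.7]
ft_force: [-17.6, 0.0, 18.9]
finger_gap: 12.2
grip_force: 108.4
hook in rail [ -0.6   0.3 101.6] rot [ 0.  -0.1  0.1] F [-17.6   0.   18.9] gap 12.2 grip 108
(-1, 97, -1) [615.8  10.8 108.5] [179.9 -17.5   0.7] rotvec [-0.05  0.94  0.05] d [-2.1  0.2  5.2]
```

```bash
python3 -m handwheel '0 0 0 0.5 0 -1 10;0 0 0 0.5 0 -1 14;0 0 0 0.5 0 -1 20;0 0 0 0.5 0 -1 30;0 0 0 0.5 0 -1 40;0 0 0 0.5 0 -1 40;0 0 0 0.5 0 -1 40' 40
python3 - <<'E'
from h import *
where()
s=snap("scene","s7"); a=cv2.resize(s["pixels"][160:300,270:450],None,fx=2.2,fy=2.2,interpolation=cv2.INTER_CUBIC)
s=snap("side","s8"); b=cv2.resize(s["pixels"][150:290,230:410],None,fx=2.2,fy=2.2,interpolation=cv2.INTER_CUBIC)
cv2.imwrite("pics/c7.png",cv2.hconcat([a,b]))
E
```

```text
time: 15.42
tool_pos: [616.7, 11.0, 112.9]
tcp_rot: [179.9, -16.5, 0.7]
ft_force: [0.3, -0.3, -0.4]
finger_gap: 40.1
grip_force: 0.0
hook in rail [ -0.4   0.3 100.4] rot [ 0. -0.  0.] F [ 0.3 -0.3 -0.4] gap 40.1 grip 0
```

View pics/c7.png

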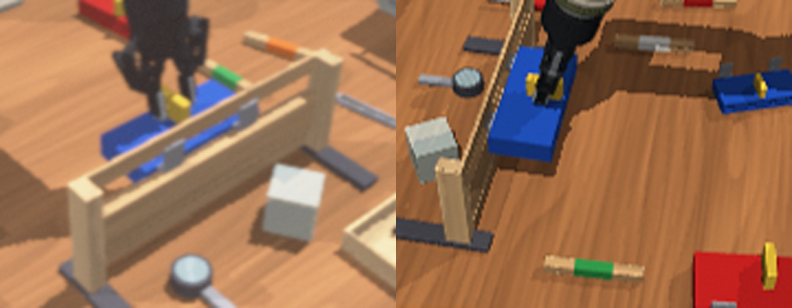

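Both flanges are behind the upper slat, and the holder hangs level against the lower slat, so it is seated and released. Next I back off and take stock by code.

```bash
python3 -m handwheel '0 0 0 0 0 -20 40;0 0 0 0 0 -60 40;0 0 0 -20 0 -110 40;0 -8 0 -70 0 -160 40;0 -16 0 -120 0 -190 40;0 -16.5 0 -150 0 -190 40;0 -16.5 0 -150 0 -190 40;0 -16.5 0 -150 0 -190 40'
cat >> h.py <<'E'
def band(s,name,ctr=None,z=14,rad=90):
    im=s["pixels"]; hsv=cv2.cvtColor(im,cv2.COLOR_BGR2HSV); h,sa,v=[hsv[...,i].astype(int) for i in range(3)]
    m={"red":((h<4)|(h>174))&(sa>170)&(v>60),"green":(h>45)&(h<85)&(sa>120)&(v>40),"orange":(h>=6)&(h<13)&(sa>195)&(v>90),"white":(sa<60)&(v>70),
       "yellow":(h>22)&(h<33)&(sa>150),"blue":(h>108)&(h<122)&(sa>170)}[name].astype(np.uint8)
    m=cv2.morphologyEx(m,cv2.MORPH_OPEN,np.ones((3,3)))
    n,l,st,ce=cv2.connectedComponentsWithStats(m); out=[]
    for i in range(1,n):
        if st[i,4]<25: continue
        w=ray(s,ce[i],z)
        if ctr is not None and np.hypot(*(w-np.r_[ctr,z])[:2])>rad: continue
        (c,wh,a)=cv2.minAreaRect(np.argwhere(l==i)[:,::-1].astype(np.float32)); b=cv2.boxPoints((c,wh,a)); e=b[1]-b[0] if np.hypot(*(b[1]-b[0]))>np.hypot(*(b[2]-b[1])) else b[2]-b[1]
        d=ray(s,np.array(c)+e,z)-ray(s,c,z); ang=(np.degrees(np.arctan2(d[1],d[0]))+90)%180-90
        out.append((w[:2].round(1).tolist(),round(float(ang),1),np.round(wh,1).tolist(),int(st[i,4])))
    return out
E0={"red":(432,-360),"white":(488,-236),"green":(502,216.5),"orange":(498.4,341)}
E
sed -i 's/^E0=/EX=/' h.py
python3 - <<'E'
from h import *
t,R,st=tool();print(t.round(1),st["tcp_rot"].round(1))
for c in("wrist","side"):
  s=snap(c,"z_"+c)
  for n,e in EX.items(): print(c,n,band(s,n,e))
  print(band(s,"yellow",(615,11),137,60))
E
```

```text
time: 16.52
tool_pos: [419.3, 8.8, 252.6]
tcp_rot: [179.9, -0.1, 0.7]
ft_force: [0.1, -0.3, 0.4]
finger_gap: 39.9
grip_force: 0.0
[419.3   8.8 252.6] [ 1.799e+02 -1.000e-01  7.000e-01]
wrist red [([431.9, -355.4], 10.0, [21.8, 36.7], 746)]
wrist white [([489.4, -232.6], 6.2, [21.3, 42.7], 873)]
wrist green [([504.3, 208.2], 3.5, [39.6, 6.2], 240)]
wrist orange []
[]
side red []
side white [([488.6, -229.6], 11.7, [6.0, 13.0], 85)]
side green [([502.9, 222.1], 3.5, [16.6, 7.4], 126)]
side orange [([497.8, 346.7], 19.0, [8.1, 18.0], 148)]
[]
```

```bash
python3 -c "
from h import *
goto([440,212,170],[180,0,5])"
```

```text
rotvec [ 0.05 -0.05 -4.32] d [  22.9 -203.    82.3]
```

```bash
python3 -m handwheel '0 0 -1 6 -50 20 50;0 0 -2 12 -100 41 50;0 0 -3 18 -155 62 50;0 0 -4.3 23 -203 82 50;0 0 -4.3 23 -203 82 50;0 0 -4.3 23 -203 82 50;0 0 -4.3 23 -203 82 50'
python3 - <<'E'
from h import *
t,R,st=tool();print(t.round(1),st["tcp_rot"].round(1))
s=snap("wrist","g1"); print(band(s,"green",EX["green"])); print(proj(s,[[502,216,16],[440,212,0]]).round())
goto([462.2,213,3],[180,0,5])
E
```

```text
time: 17.5
tool_pos: [440.2, 211.2, 170.9]
tcp_rot: [180.0, -0.1, 4.9]
ft_force: [-1.0, 0.4, -0.5]
finger_gap: 49.8
grip_force: 0.0
[440.2 211.2 170.9] [ 1.8e+02 -1.0e-01  4.9e+00]
[([502.8, 217.3], 4.8, [46.0, 13.0], 494)]
[[316. 127.]
 [315. 184.]]
rotvec [ 0.04 -0.1  -0.12] d [ 2.180e+01 -1.000e-01  1.681e+02]
```

View pics/g1.png

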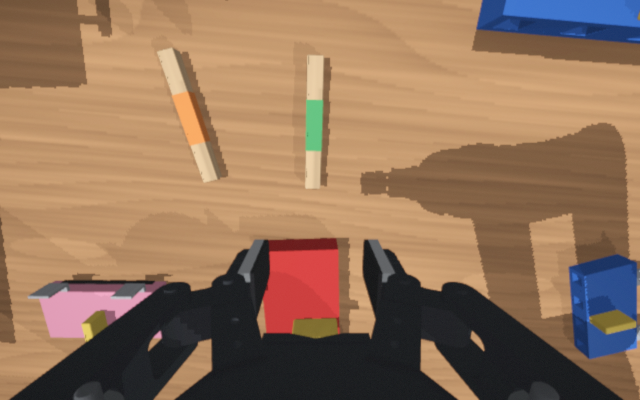

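```bash
python3 -m handwheel '0 0 0 12 -0.5 40 50;0 0 0 23 -0.9 85 50;0 0 0 23 -0.9 125 50;0 0 0 23 -0.9 155 50;0 0 0 23 -0.9 165 50;0 0 0 23 -0.9 167 50;0 0 0 23 -0.9 167 50'
python3 -m handwheel '0 0 0 0 0 0 8;0 0 0 0 0 0 8;0 0 0 0 0 0 8;0 0 0 0 0 0 8;0 0 0 0 0 0 8;0 0 0 0 0 0 8' 60
python3 - <<'E'
from h import *
t,R,st=tool();print(t.round(1),st["tcp_rot"].round(1),st["finger_gap"],st["ft_force"].round(1))
E
```

```text
time: 18.42
tool_pos: [463.6, 215.0, 4.8]
tcp_rot: [180.0, -0.2, 5.0]
ft_force: [0.1, 0.3, 0.0]
finger_gap: 50.1
grip_force: 0.0
time: 19.18
tool_pos: [463.2, 215.1, 4.4]
tcp_rot: [180.0, -0.1, 5.0]
ft_force: [-0.8, -0.0, 6.0]
finger_gap: 14.2
grip_force: 60.3
[463.2 215.1   4.4] [ 1.8e+02 -1.0e-01  5.0e+00] 14.152505924080739 [-0.8 -0.   6. ]
```

```bash
python3 -m handwheel '0 0 0 0 0 -40 8;0 0 0 0 0 -82 8;0 0 0 0 0 -82 8;0 0 0 0 0 -82 8'
python3 -c "
from h import *
goto([440,33.85,86],[180,0,0.7])"
```

```text
time: 19.68
tool_pos: [462.0, 214.8, 84.9]
tcp_rot: [179.9, -0.0, 5.0]
ft_force: [-0.6, 0.6, -0.5]
finger_gap: 14.0
grip_force: 59.5
rotvec [ 0.05 -0.01  4.28] d [-37.7 178.3  -0.9]
```

```bash
python3 -m handwheel '0 0 1 -25 40 -1 8;0 0 2 -38 85 -1 8;0 0 3 -38 130 -1 8;0 0 4.3 -38 165 -1 8;0 0 4.3 -38 178 -1 8;0 0 4.3 -38 178 -1 8;0 0 4.3 -38 178 -1 8'
python3 - <<'E'
from h import *
goto([440,33.85,86],[180,0,0.7])
S=snap("side","q1"); C=snap("scene","q2"); W=snap("wrist","q3")
print(band(W,"green",None,95)); print(band(S,"green",None,97),band(C,"green",None,97))
print("yellow",band(W,"yellow",None,137)); print("blue",band(W,"blue",None,105)); print("side yellow",band(S,"yellow",(614,11),137),band(S,"blue",(629,11),105))
E
```

```text
time: 20.55
tool_pos: [439.5, 35.1, 85.8]
tcp_rot: [180.0, 0.0, 0.7]
ft_force: [0.3, -0.4, 0.8]
finger_gap: 14.0
grip_force: 59.5
rotvec [0.02 0.04 0.03] d [ 0.5  1.3 -0.2]
[([479.1, 35.8], 1.4, [101.3, 31.6], 2749)]
[([-755.1, -1797.0], 68.5, [7.1, 17.1], 94), ([478.8, 41.5], 2.7, [15.7, 7.3], 117)] []
yellow []
blue [([432.1, -59.0], -66.8, [31.0, 78.7], 1369), ([405.2, -70.1], 59.7, [30.4, 9.9], 212)]
side yellow [] [([625.6, 38.4], -88.3, [29.9, 52.2], 1232)]
```

```bash
python3 -m handwheel '0 0 0 15 1.3 0 8;0 0 0 30 1.3 0 8;0 0 0 38 1.3 0 8;0 0 0 44 1.3 0 8;0 0 0 50 1.3 0 8;0 0 0 55 1.3 0 8;0 0 0 60 1.3 0 8;0 0 0 60 1.3 0 8'
python3 - <<'E'
from h import *
goto([499.5,34.6,86],[180,0,0.7])
E
```

```text
time: 21.7
tool_pos: [500.2, 33.6, 86.4]
tcp_rot: [180.0, -0.0, 0.7]
ft_force: [0.2, 0.4, -0.8]
finger_gap: 13.9
grip_force: 59.5
rotvec [ 0.05 -0.03 -0.02] d [-0.7 -1.   0.4]
```

```bash
python3 -m handwheel '0 0 0 8 -0.6 0 8;0 0 0 16 -0.7 0 8;0 0 0 24 -0.8 0 8;0 0 0 32 -0.9 0 8;0 0 0 40 -0.9 0 8;0 0 0 46 -1 0 8;0 0 0 52 -1 0 8;0 0 0 52 -1 0 8'
python3 - <<'E'
from h import *
goto([561,35.3,86],[180,0,0.7])
E
```

```text
time: 22.7
tool_pos: [552.2, 35.2, 86.4]
tcp_rot: [179.9, -0.0, 0.7]
ft_force: [0.8, 0.1, -0.5]
finger_gap: 13.9
grip_force: 59.5
rotvec [ 0.05 -0.02 -0.02] d [ 8.8 -0.   0.4]
```

```bash
python3 -m handwheel '0 0 0 3 0 0 8;0 0 0 6 0 0 8;0 0 0 8 0 0 8;0 0 0 8 0 0 8'
python3 -m handwheel '0 0 0 1.5 0 0 8;0 0 0 3 0 0 8;0 0 0 3 0 0 8'
```

```text
time: 23.2
tool_pos: [559.4, 35.3, 86.1]
tcp_rot: [179.9, 0.0, 0.7]
ft_force: [-2.7, -0.3, -0.2]
finger_gap: 14.2
grip_force: 59.5
time: 23.58
tool_pos: [559.5, 35.4, 84.9]
tcp_rot: [180.0, 0.4, 0.7]
ft_force: [-14.9, -0.2, 3.8]
finger_gap: 14.1
grip_force: 60.0
```

```bash
python3 -m handwheel '0 0 0 -2.5 0 0 14;0 0 0 -2.5 0 0 25;0 0 0 -2.5 0 0 36;0 0 0 -2.5 0 0 36;0 0 0 -2.5 0 0 36;0 0 0 -2.5 0 -30 36;0 0 0 -30 0 -80 36;0 0 0 -60 0 -130 36'
python3 -c "
from h import *
goto([440,325,200],[180,0,17])
S=snap('side','q4'); C=snap('scene','q5'); print(band(S,'green',(600,36),97),band(S,'orange',EX['orange']),band(C,'orange',EX['orange']))"
```

```text
time: 24.58
tool_pos: [502.0, 34.7, 217.4]
tcp_rot: [180.0, 0.0, 0.7]
ft_force: [0.0, -1.5, -0.2]
finger_gap: 36.3
grip_force: 0.0
rotvec [  0.04   0.03 -16.32] d [ -58.5 -291.    17.2]
[([579.0, 43.8], -78.1, [7.0, 3.0], 27)] [([497.8, 346.7], 19.0, [8.1, 18.0], 148)] []
```

```bash
python3 -m handwheel '0 0 -4 -12 -58 3 50;0 0 -8 -24 -116 7 50;0 0 -12 -36 -175 10 50;0 0 -16.3 -48 -233 14 50;0 0 -16.3 -58 -280 17 50;0 0 -16.3 -58 -291 17 50;0 0 -16.3 -58 -291 17 50;0 0 -16.3 -58 -291 17 50'
python3 - <<'E'
from h import *
W=snap("wrist","o1")
b=band(W,"orange",EX["orange"]);print(b,band(W,"green",None,97))
goto([440,325,200],[180,0,17])
if b:
  c,a=b[0][0],b[0][1]; q=np.radians(a); goto([c[0]-40*np.cos(q),c[1]-40*np.sin(q),6],[180,0,a])
E
```

```text
time: 25.68
tool_pos: [441.9, 323.9, 199.0]
tcp_rot: [179.9, 0.0, 16.9]
ft_force: [0.2, -0.2, -0.3]
finger_gap: 50.0
grip_force: 0.0
[] []
rotvec [ 0.08 -0.01 -0.11] d [-1.5 -1.7 -0.9]
```

```bash
python3 - <<'E'
from h import *
W=cam("o1"); im=cv2.imread("pics/o1.png"); hsv=cv2.cvtColor(im,cv2.COLOR_BGR2HSV); u,v=proj(W,[498.4,341.3,16])[0].astype(int); print(u,v)
for d in range(-60,61,10): print(hsv[v+d,u].tolist(),hsv[v,u+d].tolist())
E
```

```text
315 129
[17, 74, 227] [15, 111, 190]
[17, 74, 227] [15, 113, 192]
[18, 74, 227] [15, 109, 196]
[18, 73, 226] [15, 112, 194]
[14, 155, 244] [15, 111, 196]
[14, 154, 243] [14, 116, 196]
[14, 156, 244] [14, 156, 244]
[14, 156, 243] [14, 123, 126]
[14, 154, 242] [15, 114, 184]
[17, 75, 222] [14, 114, 186]
[18, 74, 223] [14, 111, 190]
[18, 74, 224] [15, 111, 196]
[15, 110, 202] [15, 111, 198]
```

```bash
sed -i 's/"orange":(h>=6)&(h<13)&(sa>195)&(v>90)/"orange":(h>=10)\&(h<=15)\&(sa>138)\&(v>215)/' h.py
python3 - <<'E'
from h import *
W=cam("o1"); W["pixels"]=cv2.imread("pics/o1.png")
b=band(W,"orange",EX["orange"]);print(b)
c,a=b[0][0],b[0][1]; q=np.radians(a); goto([c[0]-40*np.cos(q),c[1]-40*np.sin(q),6],[180,0,a])
E
```

```text
[([500.2, 344.1], 16.8, [45.0, 14.0], 660)]
rotvec [ 0.08 -0.01  0.09] d [ 21.6  -2.9 193.1]
```

```bash
python3 -m handwheel '0 0 0 10 -1 45 50;0 0 0 20 -2 90 50;0 0 0 21 -2 135 50;0 0 0 21 -2 170 50;0 0 0 21 -2 185 50;0 0 0 21 -2 193 50;0 0 0 21 -2 193 50'
python3 -m handwheel '0 0 0 0 0 0 8;0 0 0 0 0 0 8;0 0 0 0 0 0 8;0 0 0 0 0 0 8;0 0 0 0 0 0 8;0 0 0 0 0 0 8' 60
python3 -m handwheel '0 0 0 0 0 -40 8;0 0 0 0 0 -80 8;0 0 0 0 0 -80 8;0 0 0 0 0 -80 8'
python3 -c "
from h import *
goto([430,83.7,87.5],[180,0,0.7])"
```

```text
time: 26.6
tool_pos: [461.7, 333.0, 7.0]
tcp_rot: [180.0, -0.1, 17.0]
ft_force: [0.1, -0.4, 0.3]
finger_gap: 50.0
grip_force: 0.0
time: 27.35
tool_pos: [462.0, 333.6, 7.7]
tcp_rot: [180.0, -0.1, 17.0]
ft_force: [-1.5, -0.4, 5.7]
finger_gap: 13.9
grip_force: 59.6
time: 27.85
tool_pos: [460.8, 333.0, 85.9]
tcp_rot: [179.9, -0.0, 17.0]
ft_force: [-0.2, 0.2, -0.5]
finger_gap: 14.0
grip_force: 58.9
rotvec [ 0.05 -0.02 16.29] d [-102.2  229.4   -1.4]
```

```bash
python3 -m handwheel '0 0 4 -30 50 -1 8;0 0 8 -60 100 -2 8;0 0 12 -85 155 -3 8;0 0 16.3 -102 205 -3.3 8;0 0 16.3 -102 229 -3.3 8;0 0 16.3 -102 229 -3.3 8;0 0 16.3 -102 229 -3.3 8;0 0 16.3 -102 229 -3.3 8'
python3 -c "
from h import *
goto([495,84.5,89.2],[180,0,0.7])"
```

```text
time: 28.85
tool_pos: [429.7, 85.1, 89.1]
tcp_rot: [180.0, 0.0, 0.8]
ft_force: [-0.0, 0.0, -0.5]
finger_gap: 14.2
grip_force: 58.9
rotvec [0.04 0.04 0.06] d [65.3  1.5 -0.1]
```

```bash
python3 -m handwheel '0 0 0 15 1 0 8;0 0 0 30 1.4 0 8;0 0 0 42 1.4 0 8;0 0 0 50 1.4 0 8;0 0 0 55 1.4 0 8;0 0 0 60 1.4 0 8;0 0 0 65 1.4 0 8;0 0 0 65 1.4 0 8'
python3 -c "
from h import *
goto([552,85.2,89.2],[180,0,0.7])"
```

```text
time: 29.85
tool_pos: [495.5, 83.5, 89.7]
tcp_rot: [180.0, -0.0, 0.7]
ft_force: [0.5, -0.5, 0.2]
finger_gap: 13.9
grip_force: 58.9
rotvec [ 0.05 -0.03 -0.03] d [56.5 -1.   0.5]
```

```bash
python3 -m handwheel '0 0 0 8 -0.5 0 8;0 0 0 16 -0.7 0.3 8;0 0 0 24 -0.8 0.3 8;0 0 0 32 -0.8 0.3 8;0 0 0 40 -0.9 0.3 8;0 0 0 48 -0.9 0.3 8;0 0 0 56 -1 0.3 8;0 0 0 56 -1 0.3 8'
python3 -m handwheel '0 0 0 3 0 0 8;0 0 0 6 0 0 8;0 0 0 8 0 0 8;0 0 0 8 0 0 8'
```

```text
time: 30.85
tool_pos: [551.8, 85.2, 89.4]
tcp_rot: [180.0, -0.0, 0.7]
ft_force: [-1.0, -1.1, -0.2]
finger_gap: 14.0
grip_force: 58.9
time: 31.35
tool_pos: [559.3, 85.3, 89.4]
tcp_rot: [179.9, -0.0, 0.7]
ft_force: [-0.2, -0.1, -0.7]
finger_gap: 13.8
grip_force: 58.9
```

```bash
python3 -m handwheel '0 0 0 1.5 0 0 8;0 0 0 3 0 0 8;0 0 0 3 0 0 8'
python3 -m handwheel '0 0 0 1.5 0 0 8;0 0 0 2.5 0 0 8;0 0 0 2.5 0 0 8'
```

```text
time: 31.72
tool_pos: [560.8, 85.3, 88.5]
tcp_rot: [179.9, 0.2, 0.7]
ft_force: [-5.8, -0.0, 0.6]
finger_gap: 13.7
grip_force: 59.1
time: 32.1
tool_pos: [560.8, 85.4, 87.5]
tcp_rot: [179.9, 0.5, 0.7]
ft_force: [-14.2, -0.5, 3.2]
finger_gap: 14.0
grip_force: 59.4
```

```bash
python3 -m handwheel '0 0 0 -2.5 0 0 14;0 0 0 -2.5 0 0 25;0 0 0 -2.5 0 0 36;0 0 0 -2.5 0 0 36;0 0 0 -2.5 0 0 36;0 0 0 -2.5 0 -30 36;0 0 0 -30 0 -80 36;0 0 0 -60 0 -130 36'
python3 -c "
from h import *
goto([440,-240,200],[180,0,7])"
```

```text
time: 33.1
tool_pos: [503.9, 84.7, 220.3]
tcp_rot: [179.9, 0.0, 0.7]
ft_force: [0.5, -0.5, 1.4]
finger_gap: 36.1
grip_force: 0.0
rotvec [ 0.05  0.03 -6.33] d [-67.6 323.9  20.6]
```

```bash
python3 -m handwheel '0 0 -1 -12 58 3 50;0 0 -2 -24 116 7 50;0 0 -4 -36 175 10 50;0 0 -6.3 -48 233 14 50;0 0 -6.3 -60 290 20 50;0 0 -6.3 -67.6 324 20 50;0 0 -6.3 -67.6 324 20 50;0 0 -6.3 -67.6 324 20 50'
python3 - <<'E'
from h import *
W=snap("wrist","v1")
print(tool()[0].round(1))
b=band(W,"white",EX["white"]);print(b); print(band(W,"red",EX["red"],14,150))
if b:
  c,a=b[0][0],b[0][1]; q=np.radians(a); goto([c[0]-40*np.cos(q),c[1]-40*np.sin(q),6],[180,0,a])
S=snap("side","v2"); print(band(S,"orange",(601,86),97))
E
```

```text
time: 34.1
tool_pos: [441.1, -239.6, 199.6]
tcp_rot: [180.0, -0.0, 7.0]
ft_force: [-0.6, 0.5, -0.3]
finger_gap: 49.8
grip_force: 0.0
[ 441.2 -239.2  199.6]
[([489.4, -236.5], 7.1, [47.0, 16.0], 762)]
[([433.5, -359.2], 10.3, [16.6, 37.6], 559)]
rotvec [ 0.03 -0.02 -0.08] d [  8.1   3.1 193.6]
[]
```

```bash
python3 -m handwheel '0 0 0 4 1 45 50;0 0 0 8 2.5 90 50;0 0 0 8 2.5 135 50;0 0 0 8 2.5 170 50;0 0 0 8 2.5 185 50;0 0 0 8 2.5 193 50;0 0 0 8 2.5 193 50'
python3 -m handwheel '0 0 0 0 0 0 8;0 0 0 0 0 0 8;0 0 0 0 0 0 8;0 0 0 0 0 0 8;0 0 0 0 0 0 8;0 0 0 0 0 0 8' 60
python3 -m handwheel '0 0 0 0 0 -40 8;0 0 0 0 0 -82 8;0 0 0 0 0 -82 8;0 0 0 0 0 -82 8'
python3 -c "
from h import *
goto([430,-16.3,89.5],[180,0,0.7])"
```

```text
time: 35.08
tool_pos: [449.9, -241.8, 7.3]
tcp_rot: [179.9, -0.1, 7.0]
ft_force: [-0.5, 0.8, 1.0]
finger_gap: 49.7
grip_force: 0.0
time: 35.83
tool_pos: [450.2, -242.4, 8.0]
tcp_rot: [179.9, -0.1, 7.0]
ft_force: [-0.0, 0.3, 6.4]
finger_gap: 13.9
grip_force: 59.3
time: 36.33
tool_pos: [449.1, -241.6, 88.4]
tcp_rot: [179.9, -0.0, 7.0]
ft_force: [-0.9, 0.1, -0.8]
finger_gap: 13.8
grip_force: 58.7
rotvec [ 0.06 -0.02  6.28] d [   8.4 -226.    -1.3]
```

```bash
python3 -m handwheel '0 0 2 -5 -50 -1 8;0 0 4 -5 -100 -1 8;0 0 6.3 0 -155 -1 8;0 0 6.3 8 -205 -1 8;0 0 6.3 8 -226 -1 8;0 0 6.3 8 -226 -1 8;0 0 6.3 8 -226 -1 8;0 0 6.3 8 -226 -1 8'
python3 -c "
from h import *
goto([495,-15.5,89.4],[180,0,0.7])"
```

```text
time: 37.33
tool_pos: [429.5, -17.2, 89.0]
tcp_rot: [179.9, 0.0, 0.6]
ft_force: [1.3, -0.1, -0.6]
finger_gap: 14.0
grip_force: 58.8
rotvec [ 0.06  0.02 -0.1 ] d [65.5 -1.  -0.4]
```

```bash
python3 -m handwheel '0 0 0 15 -0.5 0 8;0 0 0 30 -1 0 8;0 0 0 42 -1 0 8;0 0 0 50 -1 0 8;0 0 0 55 -1 0 8;0 0 0 60 -1 0 8;0 0 0 65 -1 0 8;0 0 0 65 -1 0 8'
python3 -c "
from h import *
goto([552,-14.8,89.3],[180,0,0.7])"
```

```text
time: 38.33
tool_pos: [495.0, -14.5, 89.5]
tcp_rot: [179.9, -0.0, 0.7]
ft_force: [-0.7, 0.3, -0.5]
finger_gap: 13.8
grip_force: 58.8
rotvec [ 0.05 -0.03 -0.01] d [57.   0.9  0.2]
```

```bash
python3 -m handwheel '0 0 0 8 0.5 0 8;0 0 0 16 0.6 0.2 8;0 0 0 24 0.7 0.2 8;0 0 0 32 0.8 0.2 8;0 0 0 40 0.9 0.2 8;0 0 0 48 0.9 0.2 8;0 0 0 57 0.9 0.2 8;0 0 0 57 0.9 0.2 8'
python3 -m handwheel '0 0 0 3 0 0 8;0 0 0 6 0 0 8;0 0 0 8 0 0 8;0 0 0 8 0 0 8'
python3 -m handwheel '0 0 0 1.5 0 0 8;0 0 0 2.5 0 0 8;0 0 0 2.5 0 0 8'
```

```text
time: 39.33
tool_pos: [552.4, -14.8, 89.3]
tcp_rot: [179.9, -0.0, 0.7]
ft_force: [0.8, -0.1, -0.3]
finger_gap: 14.1
grip_force: 58.8
time: 39.83
tool_pos: [559.8, -14.7, 89.3]
tcp_rot: [179.9, -0.0, 0.7]
ft_force: [-0.4, -0.5, -0.9]
finger_gap: 13.9
grip_force: 58.8
time: 40.2
tool_pos: [561.6, -14.6, 88.9]
tcp_rot: [180.0, 0.1, 0.7]
ft_force: [-3.6, -0.4, -0.6]
finger_gap: 13.9
grip_force: 58.9
```

```bash
python3 -m handwheel '0 0 0 1.5 0 0 8;0 0 0 2.5 0 0 8;0 0 0 2.5 0 0 8'
python3 -m handwheel '0 0 0 -2.5 0 0 14;0 0 0 -2.5 0 0 25;0 0 0 -2.5 0 0 36;0 0 0 -2.5 0 0 36;0 0 0 -2.5 0 0 36;0 0 0 -2.5 0 -30 36;0 0 0 -30 0 -80 36;0 0 0 -60 0 -130 36'
python3 -c "
from h import *
goto([385,-366,200],[180,0,10])"
```

```text
time: 40.58
tool_pos: [561.6, -14.5, 87.7]
tcp_rot: [180.0, 0.4, 0.7]
ft_force: [-13.3, 0.4, 2.4]
finger_gap: 13.9
grip_force: 59.2
time: 41.58
tool_pos: [503.8, -15.2, 220.2]
tcp_rot: [180.0, 0.0, 0.7]
ft_force: [1.5, 0.1, 0.5]
finger_gap: 35.9
grip_force: 0.0
rotvec [ 0.04  0.03 -9.31] d [-123.   349.3   20.5]
```

```bash
python3 -m handwheel '0 0 -1 -20 57 3 50;0 0 -3 -40 114 7 50;0 0 -5 -60 171 10 50;0 0 -7 -80 228 14 50;0 0 -9.3 -100 285 20 50;0 0 -9.3 -120 342 20 50;0 0 -9.3 -123 349 20 50;0 0 -9.3 -123 349 20 50'
python3 -m handwheel '0 0 0 0 0 0 50;0 0 0 0 0 0 50'
python3 - <<'E'
from h import *
W=snap("wrist","r1")
b=band(W,"red",EX["red"]);print(b)
if b:
  c,a=b[0][0],b[0][1]; q=np.radians(a); goto([c[0]-40*np.cos(q),c[1]-40*np.sin(q),6],[180,0,a])
E
```

```text
time: 42.58
tool_pos: [385.6, -365.8, 199.3]
tcp_rot: [180.0, -0.0, 9.9]
ft_force: [-1.2, 0.3, 0.5]
finger_gap: 49.9
grip_force: 0.0
time: 42.82
tool_pos: [386.6, -364.5, 199.6]
tcp_rot: [179.9, -0.0, 10.1]
ft_force: [-0.4, 0.3, -0.0]
finger_gap: 50.2
grip_force: 0.0
[]
```

```bash
python3 - <<'E'
from h import *
W=cam("r1"); im=cv2.imread("pics/r1.png"); W["pixels"]=im; hsv=cv2.cvtColor(im,cv2.COLOR_BGR2HSV)
u,v=proj(W,[432,-360,16])[0].astype(int); print(u,v)
for d in range(-60,61,10): print(hsv[v+d,u].tolist(),hsv[v,u+d].tolist())
print(band(W,"red",None))
h,s,vv=cv2.split(hsv); m=((h<5)|(h>173))&(s>120); print(m.sum()); 
n,l,st,ce=cv2.connectedComponentsWithStats(m.astype(np.uint8))
print([(st[i].tolist(),ray(W,ce[i],14)[:2].round().tolist()) for i in range(1,n) if st[i,4]>60])
E
```

```text
318 141
[17, 78, 219] [15, 111, 200]
[17, 71, 237] [15, 108, 203]
[18, 70, 236] [15, 108, 210]
[18, 71, 238] [15, 108, 212]
[1, 160, 225] [15, 107, 207]
[0, 165, 224] [15, 113, 192]
[1, 165, 224] [1, 165, 224]
[1, 167, 224] [11, 130, 145]
[1, 167, 223] [15, 109, 205]
[17, 72, 238] [15, 109, 203]
[18, 71, 237] [15, 107, 205]
[18, 71, 236] [15, 108, 203]
[15, 106, 214] [15, 109, 198]
[]
632
[([313, 121, 15, 44, 632], [432.0, -361.0])]
```

```bash
python3 -c "
from h import *
goto([392.6,-368,6],[180,0,10])"
```

```text
rotvec [ 0.06 -0.02  0.08] d [  5.4   4.2 193.6]
```

```bash
python3 -m handwheel '0 0 0 3 2 45 50;0 0 0 5.4 4 90 50;0 0 0 5.4 4 135 50;0 0 0 5.4 4 170 50;0 0 0 5.4 4 185 50;0 0 0 5.4 4 193 50;0 0 0 5.4 4 193 50'
python3 -m handwheel '0 0 0 0 0 0 8;0 0 0 0 0 0 8;0 0 0 0 0 0 8;0 0 0 0 0 0 8;0 0 0 0 0 0 8;0 0 0 0 0 0 8' 60
python3 -m handwheel '0 0 0 0 0 -40 8;0 0 0 0 0 -82 8;0 0 0 0 0 -82 8;0 0 0 0 0 -82 8'
python3 -c "
from h import *
goto([430,-66.3,89.5],[180,0,0.7])"
```

```text
time: 43.75
tool_pos: [392.5, -369.2, 7.3]
tcp_rot: [179.9, -0.0, 10.0]
ft_force: [0.4, -0.8, 1.0]
finger_gap: 49.8
grip_force: 0.0
time: 44.5
tool_pos: [392.7, -369.8, 8.0]
tcp_rot: [179.8, -0.1, 10.0]
ft_force: [-1.4, -0.3, 7.0]
finger_gap: 14.0
grip_force: 59.3
time: 45.0
tool_pos: [391.8, -368.7, 88.3]
tcp_rot: [179.9, -0.0, 10.0]
ft_force: [-0.6, 0.4, -0.9]
finger_gap: 13.8
grip_force: 58.7
rotvec [ 0.06 -0.02  9.28] d [  90.  -291.2   -1.5]
```

```bash
python3 -m handwheel '0 0 2 15 -50 -1 8;0 0 4 30 -105 -1 8;0 0 6 45 -160 -1 8;0 0 9.3 62 -215 -1 8;0 0 9.3 80 -265 -1 8;0 0 9.3 90 -291 -1 8;0 0 9.3 90 -291 -1 8;0 0 9.3 90 -291 -1 8'
python3 -m handwheel '0 0 0 0 0 0 8;0 0 0 0 0 0 8'
python3 -c "
from h import *
goto([495,-65.5,89.4],[180,0,0.7])"
```

```text
time: 46.0
tool_pos: [429.2, -66.8, 88.2]
tcp_rot: [180.0, 0.1, 0.7]
ft_force: [-0.1, -0.8, -0.4]
finger_gap: 14.1
grip_force: 58.8
time: 46.25
tool_pos: [429.9, -67.4, 89.1]
tcp_rot: [180.0, -0.0, 0.6]
ft_force: [-0.3, 0.5, -0.1]
finger_gap: 13.9
grip_force: 58.8
rotvec [ 0.05 -0.   -0.11] d [65.1 -1.2 -0.3]
```

```bash
python3 -m handwheel '0 0 0 15 -0.5 0 8;0 0 0 30 -1 0 8;0 0 0 42 -1 0 8;0 0 0 50 -1 0 8;0 0 0 55 -1 0 8;0 0 0 60 -1 0 8;0 0 0 65 -1 0 8;0 0 0 65 -1 0 8'
python3 -c "
from h import *
goto([552,-64.8,89.3],[180,0,0.7])"
```

```text
time: 47.25
tool_pos: [495.3, -64.8, 89.3]
tcp_rot: [179.9, -0.0, 0.7]
ft_force: [-1.0, 0.3, -1.0]
finger_gap: 13.7
grip_force: 58.8
rotvec [ 0.05 -0.02 -0.01] d [56.7  0.7  0. ]
```

```bash
python3 -m handwheel '0 0 0 8 0.3 0 8;0 0 0 16 0.5 0 8;0 0 0 24 0.6 0 8;0 0 0 32 0.7 0 8;0 0 0 40 0.7 0 8;0 0 0 48 0.7 0 8;0 0 0 57 0.7 0 8;0 0 0 57 0.7 0 8'
python3 -m handwheel '0 0 0 3 0 0 8;0 0 0 6 0 0 8;0 0 0 8 0 0 8;0 0 0 8 0 0 8'
python3 -m handwheel '0 0 0 1.5 0 0 8;0 0 0 2.5 0 0 8;0 0 0 2.5 0 0 8'
```

```text
time: 48.25
tool_pos: [552.7, -64.9, 89.3]
tcp_rot: [179.9, -0.0, 0.7]
ft_force: [-0.1, 1.0, -0.1]
finger_gap: 14.2
grip_force: 58.8
time: 48.75
tool_pos: [560.1, -64.7, 89.3]
tcp_rot: [179.9, -0.0, 0.7]
ft_force: [-0.1, 0.1, -0.3]
finger_gap: 13.7
grip_force: 58.8
time: 49.12
tool_pos: [561.7, -64.7, 88.8]
tcp_rot: [180.0, 0.1, 0.7]
ft_force: [-5.9, -0.2, 0.6]
finger_gap: 14.1
grip_force: 58.9
```

Home. I'll release, retreat back to the front, and check all four by code.

```bash
python3 -m handwheel '0 0 0 1.5 0 0 8;0 0 0 2.5 0 0 8;0 0 0 2.5 0 0 8'
python3 -m handwheel '0 0 0 -2.5 0 0 14;0 0 0 -2.5 0 0 25;0 0 0 -2.5 0 0 36;0 0 0 -2.5 0 0 36;0 0 0 -2.5 0 0 36;0 0 0 -2.5 0 -30 36;0 0 0 -30 0 -80 36;0 0 0 -60 0 -130 36'
python3 -m handwheel '0 0 0 -30 -35 -30 36;0 0 0 -60 -70 -60 36;0 0 0 -80 -80 -80 36;0 0 0 -80 -80 -80 36;0 0 0 -80 -80 -80 36'
python3 - <<'E'
from h import *
W=snap("wrist","f1"); S=snap("side","f2"); C=snap("scene","f3")
for n,y in(("red",-64),("white",-14),("green",36),("orange",86)):
  # rear end of each stick's top edge: expected holder x -93 -> world x 536
  print(n,"band@mouth", [ (o[0],o[1],o[2]) for o in band(W,n,(580,y),97,25)])
hsv=cv2.cvtColor(W["pixels"],cv2.COLOR_BGR2HSV)
for y in(-64.5,-14.5,35.5,85.5):
  print(y,[(x,*hsv[tuple(proj(W,[x,y,97.5])[0].astype(int)[::-1])].tolist()) for x in (525,530,534,538,542,560,566,572,580,590) if (proj(W,[x,y,97.5])[0]>0).all() ])
E
```

```text
time: 49.5
tool_pos: [561.8, -64.5, 87.7]
tcp_rot: [180.0, 0.4, 0.7]
ft_force: [-14.7, 0.6, 2.0]
finger_gap: 14.1
grip_force: 59.2
time: 50.5
tool_pos: [504.2, -65.2, 220.3]
tcp_rot: [180.0, 0.0, 0.7]
ft_force: [0.6, -1.5, 1.3]
finger_gap: 36.3
grip_force: 0.0
time: 51.12
tool_pos: [424.3, 13.6, 298.6]
tcp_rot: [179.9, -0.0, 0.7]
ft_force: [0.7, -0.6, -1.0]
finger_gap: 36.1
grip_force: 0.0
red band@mouth []
white band@mouth [([580.0, -14.1], -89.3, [12.0, 16.0])]
green band@mouth [([582.9, 40.9], -89.3, [5.0, 6.0]), ([582.2, 31.2], -89.3, [7.0, 8.0])]
orange band@mouth [([578.8, 85.2], -89.3, [8.0, 14.0])]
-64.5 [(525, 15, 107, 210), (530, 14, 109, 204), (534, 16, 93, 161), (538, 17, 73, 231), (542, 17, 74, 227), (560, 18, 73, 226), (566, 18, 75, 222), (572, 18, 74, 226), (580, 1, 169, 217), (590, 108, 170, 212)]
-14.5 [(525, 15, 110, 207), (530, 15, 109, 204), (534, 16, 97, 153), (538, 18, 73, 232), (542, 18, 73, 228), (560, 17, 73, 230), (566, 17, 73, 231), (572, 18, 73, 226), (580, 30, 2, 250), (590, 108, 166, 214)]
35.5 [(525, 15, 110, 206), (530, 14, 118, 134), (534, 18, 77, 205), (538, 18, 71, 232), (542, 18, 73, 232), (560, 17, 73, 232), (566, 17, 73, 232), (572, 18, 72, 230), (580, 69, 121, 194), (590, 108, 165, 215)]
85.5 [(525, 15, 109, 205), (530, 15, 110, 200), (534, 18, 74, 227), (538, 18, 71, 234), (542, 18, 74, 233), (560, 18, 72, 233), (566, 17, 73, 232), (572, 17, 84, 224), (580, 14, 154, 245), (590, 108, 164, 215)]
```

```bash
python3 -c "
from bench import workorder
print(workorder.hand_in())"
```

```text
the job is handed in; nothing more can be done
None
```

I handed in the job with the blue holder hung on the rail and released, and all four sticks pushed home in its cells; the last camera check showed each stick about 50 mm out of its cell, but `hand_in()` returned no verdict.

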